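Pull the protective cap off the locating stud

TASK

Hold the yoke puller by its orange bar, hook its fork under the flange of the red cap and pull the snug cap straight up off its stud without touching the cap with the gripper. Then carry the cap on the fork to the green mat and set the puller down flat in the middle of the mat with the cap still upright on it. Leave the other things on the table where they are.

Things in the scene. Friction and masses are not known exactly. Their poses are not given: they have to be found in the camera images.
- station: Fixed aluminium base plate, 110 x 110 x 12 mm, with an upright steel pedestal, 30 mm diameter (42 mm for its lowest 7 mm), whose top is 50 mm above the table; on it a stud of 20 mm diameter, hidden in the cap at the start, reaches 77 mm above the table. Origin: centre of the base's underside, on the stud's axis; z up.
- station_seat (a point): Centre of the pedestal's top, where the cap's underside sits, 50 mm above the table. Four spring plungers in the stud above it hold the cap: it takes roughly 8 N of upward pull (besides weights) over the first 5 mm, then the cap is free; after 30 mm it is clear of the stud.
- cap_center (a point): Centre (half-way up) of the loose red cap: hollow, 36 mm tall, about 0.12 kg, body 40 mm in diameter, with a flange of 60 mm diameter, 6 mm thick, round its lower edge. Its flat underside is 18 mm below this point, at the start on the pedestal's top, so the flange overhangs the pedestal by 15 mm all round. z is the cap's axis, up.
- puller_grip (a point): Centre of the orange cross bar of the loose puller: 80 mm long (y), 14 mm thick, 26 mm deep. It leans back 32 degrees: up along its depth is (-0.530, 0, 0.848), the normal of its flat faces (0.848, 0, 0.530) in the puller's axes, so a gripper holding its thickness is tilted 32 degrees. It is 42.3 mm behind and 80.6 mm above puller_fork, same axes.
- puller_fork (a point): Steel yoke puller (0.28 kg): point on the middle line of its fork, level with the top of its 7 mm thick foot plate, that comes under the cap's axis. Axes: z up, x along the prongs to the fork's open end, y across. Plate 92 mm wide; slot 42 mm wide, closed end 22 mm behind this point, prong tips 38 mm ahead. A ridge at each tip stands 3.5 mm above the plate.
- puller_heel (a point): Middle of the rear edge of the puller's foot plate, 58 mm behind puller_fork, level with it. A ridge 2.5 mm high crosses the plate 14 mm ahead of it. Two side straps, inner faces 80 mm apart, rise from the prongs leaning back 32 degrees to the bar; the cap passes between them. The puller stands flat on its plate at the start.
- mat: Green mat, 200 x 200 x 4 mm, fixed. Origin: centre of its underside, on the table; x, y along its edges. It and the puller lie one to the left and one to the right of the stud, either way round.
- wash_bottle: Bystander: white squeeze bottle with a red top, 169 mm tall, at the back right; origin under its body.
- ring_gauge: Bystander: steel ring gauge, 58 mm across, 18 mm high, lying at the back behind the stud; origin under its centre.
- stylus_case: Bystander: flat black case, 62 x 110 x 13 mm, near the robot; origin under its centre.
- setup_block: Bystander: dark steel block with holes, 51 x 76 x 25 mm, near the robot on the right; origin under its centre.
- micrometer: Bystander: green micrometer, 47 x 124 x 16 mm, near the robot on the left; origin under its centre.
Things that resemble listed ones, but are neither listed nor needed, are in the scene too. What is shaped like the part that bears puller_grip but blue is not meant.

How it is judged:
On the way:
1. the cap has been lifted straight up past its catch by the puller (at least 15 mm, within 20 mm of the stud's axis, upright) (z of cap_center in the frame of station above 0.083 m and horizontal distance between cap_center and station below 0.02 m and angle between cap_center's own z axis and vertical below 0.25 rad and contact force between puller and cap above 0.2 N), for 0.05 s.
At the end, for the whole second after the job is handed in: The puller stands flat (within 0.12 rad) on the mat with the centre of its fork within 70 mm of the mat's centre, the cap stands upright (within 0.2 rad) on the fork, and both are at rest (horizontal distance between puller_fork and mat below 0.07 m and height (world z) of puller_fork below 0.016 m and angle between puller_grip's own z axis and vertical below 0.12 rad and distance between cap_center and puller_fork below 0.045 m and z of cap_center in the frame of puller_fork above 0.012 m and angle between cap_center's own z axis and vertical below 0.2 rad and linear speed of each of cap, puller below 0.02 m/s); the robot touches nothing.
It fails at once if the puller is let go in the air, more than 50 mm up (height (world z) of puller_fork above 0.06 m and contact force between the fingers and puller below 0.2 N).
It fails at once if the gripper or arm touches the cap (contact force between any of the fingers, the arm and cap above 1 N).
It fails at once if a bystander is moved by more than 30 mm (distance of any of wash_bottle, ring_gauge, stylus_case, setup_block, micrometer from where it was at the start of the episode above 0.03 m).
It also fails if it takes over 54 s, if anything falls off the work surface, if the arm or the gripper's body presses on something with over 40 N, if the wrist force passes 120 N, or if a joint passes its speed limit or range.

ROBOT

A 7-joint arm with a two-finger parallel gripper is mounted at the origin on the work surface; the furniture and walls round the work are solid. World frame = base frame: x ahead of the robot, y to its left, z up, the work surface at z = 0. Lengths are in m, angles in rad, forces in N, time in s.
With the tool pointing down it reaches from about 0.425 to 0.95 m from the base axis. Payload 4.7 kg.
Tool frame: the origin (TCP) lies at the very end of the fingers, on their centre line; the grasp point (between the pads) lies 19 mm behind it; z points along the fingers, y is the line along which they close (so a half turn about z gives the same grasp; the last joint's range is limited). The gripper opens to 87 mm and grips with 3 to 60 N. Pads are 19 mm wide; open, the fingers measure 117 mm over their backs; the gripper's body (75 mm by 190 mm) begins 51 mm behind the grasp point.
Start: joints at [-1.322, 0.469, -0.049, 1.532, 0.024, 1.141, -0.082], TCP at [0.185, 0.649, 0.223] pointing down, gripper open.
Joint ranges: [-2.59, 2.59], [-0.33, 1.99], [-1.39, 1.29], [0.1, 2.45], [-1.04, 4.18], [0.21, 1.99], [-2.66, 2.66]. Speed limits (rad/s): [2.57, 2.57, 3.14, 3.14, 3.14, 3.14, 3.14].

INTERFACE

Orientations are given as a unit quaternion [w, x, y, z].
In Python, from cell import r, vision, finder gives the robot as it stands. The module is installed in compiled form; this text tells all that it offers.
- The arm moves only by the tool step_arm, never from a script. Its argument "steps" is a list that holds one entry, the list of rows, each a list of 5 numbers: the shift along the tool's x, y, z in cm, then the turn about the tool's z in rad, then the opening, from -1 (shut) to 1 (fully open), so that 0 is half open. In form: [[[dx, dy, dz, turn, fingers], ...]]. A call has 1 to 5 rows; each row is the pose to reach, as a shift and turn from the pose commanded when the call began, along the tool's axes at that moment; what a row does not reach only later rows make up. A row lasts 1/8 s, in which the tool goes at most 62.5 mm and 10.7 degrees, less where a joint would pass 70% of its speed; a pose out of reach is approached as far as the arm can. A call with a gripper value outside its range is refused whole. The fingers move at their own pace and stop on an object; "force" is the grip in N (left out, the last holds). Time passes only in rows, so rows that repeat a pose let the fingers close. It gives the time, the measured TCP pose, the force, the opening and the grip force at its end, in the units of the state.
- r.get_obs(): the state, without advancing time (a new reading comes with each control period).
- vision.camera(name): name is "scene" or "top" or "wrist"; returns a dict with "image" (400x640x3 uint8, red, green, blue), "range_z" (400x640 float32, m along the optical axis (not along the pixel's ray), 0 where there is no reading), "camera_matrix" (3x3 intrinsics, pixels), "R" (3x3) and "t" (3): a world point X has camera coordinates R X + t; the wrist camera has in their place "mount" (4x4, takes a point from camera to tool coordinates, whose origin is the TCP and whose axes are the flange's). Camera axes: x right, y down, z forward; pixel columns grow to the right and rows downward; lengths in m; the calibration is good to about 2 mm. A picture is of the moment at which its call begins: read the wrist's pose just before it.
- r.hand_in(): hands the job in; it is judged then, once.
Trained networks look in the newest picture that a camera, given by its name, has taken for a name from the list of things; names that differ only in an ending like _2 or _b are one class to them, and where a whole thing is asked for, a point or a joint stands for the part that bears it (a point fixed in the world has none). Each returns a list of dicts, best first, with "conf" (0 to 1); they miss things now and then, are a little off and sometimes report something else, mostly with a low value. They report only what shows in the picture. A call takes as long as a camera call. They do not tell look-alikes from the thing itself.
- finder.find_in(camera, label): "extent" ([centre column, centre row, width, height] in pixels, round what is visible of it).
- finder.outline_of(camera, label): "pixels" (400x640 bool, what is visible of it) and "extent" ([centre column, centre row, width, height] in pixels, round what is visible of it).
- finder.tip_of(camera, label): "xy" ([column, row] in pixels: a listed point, or the origin of a listed thing).
The state is a dict: "t": time; "qpos": joint angles; "qd": joint speeds; "tau": joint torques, N m; "tcp_pos": TCP position; "tcp_rot": TCP orientation; "force": force on the tool from outside, world axes, zero at the start; "ft_torque": the same for the moment, N m; "grip_width": finger opening in m; "finger_force": force on a finger pad.
Only numpy, scipy, OpenCV 4.12 (cv2) and the standard library are available. Lean on these libraries where they do the work, as an engineer would, in place of code of your own. Each camera call takes 0.05 s, during which the arm holds its last target. There are 200 camera calls.

## Working session

There is one attempt and no reset: what is moved stays moved. The work goes in short steps, Python scripts to look and compute and a tool call to move; the robot and the scene stay as the last step left them, time stands still between calls to the robot, and variables do not carry over. Pictures are saved under pics/ and viewed, at most 10 in all, crops included, and the job is handed in when it is done.

Besides the shell and the picture viewer there is one more tool, called after ">>>" by a JSON object that holds its "method" and its "body". step_arm: Moves the arm, as the interface text tells. Its arguments: {"type":"object","properties":{"steps":{"type":"array","items":{"type":"array","items":{"type":"array","items":{"type":"number"}}}},"force":{"type":"number"}},"required":["steps"]}

```bash
mkdir -p pics; cat > h.py <<'E'
import numpy as np, cv2
from cell import r, vision, finder
from scipy.spatial.transform import Rotation as Ro
def Rq(q): return Ro.from_quat([q[1],q[2],q[3],q[0]]).as_matrix()
def cam(name):
    o=r.get_obs(); c=vision.camera(name)
    if name=="wrist":
        M=np.array(c["mount"]); T=np.eye(4); T[:3,:3]=Rq(o["tcp_rot"]); T[:3,3]=o["tcp_pos"]
        c["W"]=T@M
    else:
        W=np.eye(4); R=np.array(c["R"]); W[:3,:3]=R.T; W[:3,3]=-R.T@np.array(c["t"]); c["W"]=W
    return c
def cloud(c):
    z=c["range_z"]; K=c["camera_matrix"]; v,u=np.mgrid[:z.shape[0],:z.shape[1]]
    P=np.stack([(u-K[0][2])/K[0][0]*z,(v-K[1][2])/K[1][1]*z,z],-1)
    Q=P@c["W"][:3,:3].T+c["W"][:3,3]; Q[z==0]=np.nan; return Q
def save(n,im): cv2.imwrite(n,cv2.cvtColor(im,cv2.COLOR_RGB2BGR))
E
python3 - <<'E'
from h import *
o=r.get_obs(); print(o["t"],o["tcp_pos"],o["tcp_rot"],o["grip_width"])
for n in("scene","top"):
    c=cam(n); save(f"pics/{n}0.png",c["image"]); Q=cloud(c); np.savez(f"{n}.npz",Q=Q,im=c["image"],K=c["camera_matrix"],W=c["W"])
    print(n,c["W"][:3,3].round(3))
    for l in("station","cap_center","puller_grip","puller_fork","puller_heel","mat"):
        for d in finder.tip_of(n,l)[:3]:
            x,y=np.round(d["xy"]).astype(int); print(l,round(d["conf"],2),(x,y),Q[min(max(y,0),399),min(max(x,0),639)].round(3))
E
```

```text
0.0 [0.18492886 0.64855523 0.22146931] [-9.98167361e-05  1.38434618e-01  9.90371078e-01 -9.87571321e-04] 0.08704402294006905
scene [-0.282 -0.703  1.215]
station 0.96 (np.int64(329), np.int64(207)) [ 0.599 -0.023  0.023]
cap_center 0.8 (np.int64(332), np.int64(192)) [ 0.61  -0.025  0.081]
puller_grip 0.62 (np.int64(395), np.int64(263)) [ 0.495 -0.329  0.095]
puller_grip 0.61 (np.int64(365), np.int64(303)) [ 0.347 -0.337  0.088]
puller_fork 0.98 (np.int64(401), np.int64(269)) [ 0.555 -0.322 -0.002]
puller_fork 0.68 (np.int64(371), np.int64(329)) [ 0.342 -0.366 -0.001]
puller_heel 0.68 (np.int64(393), np.int64(286)) [ 0.49  -0.337  0.001]
puller_heel 0.62 (np.int64(364), np.int64(314)) [ 0.362 -0.328  0.007]
mat 0.68 (np.int64(270), np.int64(188)) [0.56  0.196 0.   ]
top [ 0.43  -0.023  1.238]
station 0.96 (np.int64(306), np.int64(176)) [ 0.6   -0.01   0.087]
cap_center 0.93 (np.int64(308), np.int64(173)) [ 0.608 -0.015  0.087]
puller_grip 0.92 (np.int64(432), np.int64(270)) [ 0.355 -0.326  0.1  ]
puller_grip 0.65 (np.int64(430), np.int64(213)) [ 0.5   -0.326  0.098]
puller_fork 0.9 (np.int64(418), np.int64(199)) [ 0.545 -0.32   0.   ]
puller_fork 0.85 (np.int64(438), np.int64(281)) [ 0.318 -0.368  0.001]
puller_heel 0.84 (np.int64(427), np.int64(219)) [ 0.489 -0.344 -0.001]
puller_heel 0.68 (np.int64(420), np.int64(266)) [ 0.36  -0.321 -0.003]
mat 0.89 (np.int64(230), np.int64(196)) [0.558 0.2   0.006]
mat 0.17 (np.int64(307), np.int64(172)) [ 0.61  -0.013  0.087]
```

```bash
python3 - <<'E'
from h import *
a=np.load("top.npz")["im"];b=np.load("scene.npz")["im"]
save("pics/both.png",np.vstack([cv2.resize(a[100:320,180:500],None,fx=1.36,fy=1.36)[:300],cv2.resize(b[140:360,230:550],None,fx=1.36,fy=1.36)[:300]]))
save("pics/topcrop.png",cv2.resize(a[170:310,370:490],None,fx=4,fy=4))
E
```

```text
(no output)
```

View pics/top0.png

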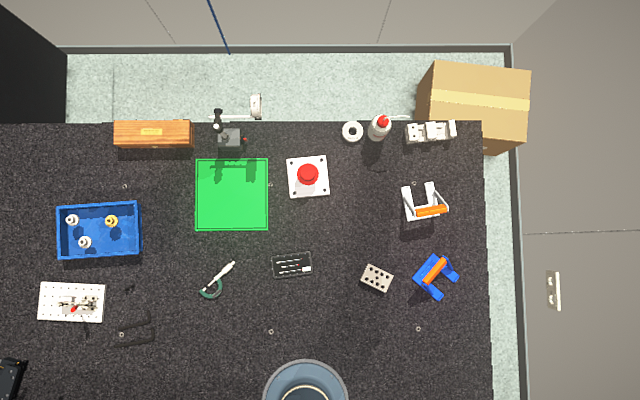

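View pics/topcrop.png

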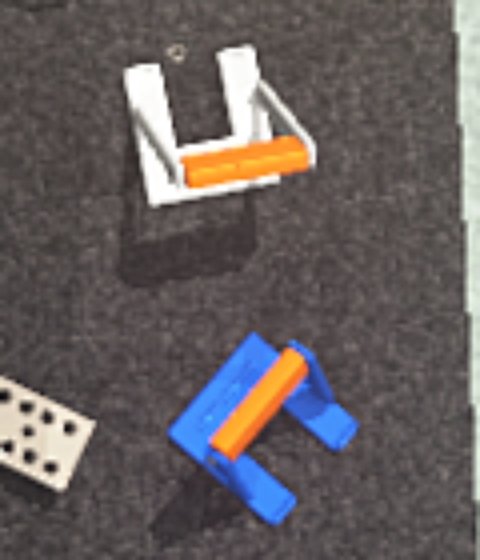

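The orange-barred pullers are the steel/white one at (425,205) in the top view and the blue one at (435,277). The steel one, with its fork facing away from the robot, fits the description; the crop confirms it. The red cap is at (307,174) and the mat at (231,194).

```bash
python3 - <<'E'
from h import *
d=np.load("top.npz");Q=d["Q"];im=d["im"].astype(int)
hsv=cv2.cvtColor(d["im"],cv2.COLOR_RGB2HSV)
def box(x0,x1,y0,y1):
    m=np.zeros(im.shape[:2],bool);m[y0:y1,x0:x1]=1;return m&~np.isnan(Q[...,0])
org=box(400,455,180,228)&(hsv[...,0]<20)&(hsv[...,1]>150)
p=Q[org];print("bar",len(p),p.mean(0),p.min(0),p.max(0))
c=p[:,:2]-p[:,:2].mean(0);u=np.linalg.svd(c,full_matrices=0)[2][0];print("bar dir",u,np.degrees(np.arctan2(u[1],u[0])), np.ptp(c@u))
wh=box(390,460,175,228)&(hsv[...,1]<50)&(hsv[...,2]>130)
w=Q[wh];lo=w[w[:,2]<.02];print("plate",len(lo),cv2.minAreaRect(lo[:,:2].astype(np.float32)*1000),np.median(lo[:,2]))
red=box(290,325,155,195)&((hsv[...,0]<8)|(hsv[...,0]>172))&(hsv[...,1]>120)
q=Q[red];t=q[q[:,2]>.078];f=q[(q[:,2]<.066)];print("cap top",t.mean(0),(t.min(0)+t.max(0))/2,"all",(q.min(0)+q.max(0))/2)
st=box(280,335,150,205)&(hsv[...,1]<50)&(hsv[...,2]>150)
s=Q[st];s=s[(s[:,2]<.03)];print("base",cv2.minAreaRect(s[:,:2].astype(np.float32)*1000),np.median(s[:,2]))
g=box(180,280,140,245)&(abs(hsv[...,0].astype(int)-60)<15)&(hsv[...,1]>150)
print("mat",cv2.minAreaRect(Q[g][:,:2].astype(np.float32)*1000),np.median(Q[g][:,2]))
E
```

```text
bar 229 [ 0.50709553 -0.33050781  0.0934366 ] [ 0.49192411 -0.39789102 -0.0037032 ] [ 0.53075368 -0.29046807  0.10392532]
bar dir [ 0.15945695 -0.98720488] -80.82462269493494 0.10701938627755997
plate 574 ((546.2617797851562, -335.55682373046875), (107.97891998291016, 117.89086151123047), 10.517903327941895) 0.006930348564365807
cap top [ 0.61069855 -0.01413558  0.08613312] [ 0.61071934 -0.01394455  0.08588095] all [ 0.60965614 -0.01362597  0.05297831]
base ((612.000244140625, -13.037681579589844), (112.5128402709961, 111.92106628417969), 5.30262565612793) 0.012269447435496073
mat ((564.371826171875, 198.52084350585938), (200.27491760253906, 200.55667114257812), 89.9407958984375) 0.004429048699615246
```

>>> {"method": "step_arm", "body": {"steps": [[[0, 0, -6, 0, 1], [0, 0, -12, 0, 1], [-4, -4, -18, 0, 1], [-8, -8, -24, 0, 1], [-12, -12, -28, 0, 1]]]}}

```text
t: 1.32
tcp_pos: [0.2506, 0.531, 0.4751]
tcp_rot: [0.0, 0.138, 0.99, 0.001]
force: [0.1, 0.6, -0.7]
grip_width: 0.0871
finger_force: 0.0
```

>>> {"method": "step_arm", "body": {"steps": [[[-5, -4, -1, 0, 1], [-10, -8, -2, 0, 1], [-15, -11, -4, 0, 1], [-20, -15, -6, 0, 1], [-25, -19, -8, 0, 1]]]}}

```text
t: 1.95
tcp_pos: [0.4322, 0.2888, 0.5503]
tcp_rot: [0.0, 0.138, 0.99, 0.0]
force: [0.6, 0.1, 0.1]
grip_width: 0.0871
finger_force: 0.0
```

>>> {"method": "step_arm", "body": {"steps": [[[-5, -4, -2, 0, 1], [-9, -7, -6, 0, 1], [-14, -10, -10, 0, 1], [-17, -12, -15, 0, 1], [-17, -12, -21, 0, 1]]]}}

```text
t: 2.58
tcp_pos: [0.5496, 0.1252, 0.6781]
tcp_rot: [0.029, 0.141, 0.99, 0.011]
force: [-1.1, 1.1, -0.6]
grip_width: 0.0866
finger_force: 0.0
```

>>> {"method": "step_arm", "body": {"steps": [[[0, 0, -6, 0, 1], [0, 0, -12, 0, 1], [0, 0, -18, 0, 1], [0, 0, -24, 0, 1], [0, 0, -30, 0, 1]]]}}

```text
t: 3.2
tcp_pos: [0.5137, 0.1203, 0.7185]
tcp_rot: [0.063, 0.138, 0.988, 0.025]
force: [0.5, -0.1, 0.1]
grip_width: 0.0866
finger_force: 0.0
```

>>> {"method": "step_arm", "body": {"steps": [[[0, 0, 0, 0, 1], [0, 0, 6, 0, 1], [0, 0, 12, 0, 1], [0, 0, 18, 0, 1], [0, 0, 18, 0, 1]]]}}

```text
t: 3.82
tcp_pos: [0.5353, 0.1256, 0.534]
tcp_rot: [0.057, 0.138, 0.989, 0.022]
force: [-0.1, 0.2, 0.7]
grip_width: 0.0872
finger_force: 0.0
```

>>> {"method": "step_arm", "body": {"steps": [[[-5.2, 2.9, -2, 0, 1], [-10.4, 5.8, -4, 0, 1], [-15.6, 8.7, -6, 0, 1], [-20.8, 11.6, -8, 0, 1], [-26, 14.5, -10, 0, 1]]]}}

```text
t: 4.45
tcp_pos: [0.7719, 0.1802, 0.6354]
tcp_rot: [0.086, 0.142, 0.984, 0.068]
force: [0.9, -3.6, -0.6]
grip_width: 0.0869
finger_force: 0.0
```

>>> {"method": "step_arm", "body": {"steps": [[[-5.2, 2.9, 0, 0, 1], [-10.4, 5.8, 0, 0, 1], [-15.6, 8.7, 0, 0, 1], [-20.8, 11.6, 0, 0, 1], [-26, 14.5, 0, 0, 1]]]}}

```text
t: 5.08
tcp_pos: [0.8453, 0.162, 0.5821]
tcp_rot: [0.105, 0.162, 0.98, 0.053]
force: [-0.3, 4.4, 0.6]
grip_width: 0.0873
finger_force: 0.0
```

>>> {"method": "step_arm", "body": {"steps": [[[-2, 1, -6, 0, 1], [-4, 2, -12, 0, 1], [-6, 3, -18, 0, 1], [-8, 4, -24, 0, 1], [-10, 5, -30, 0, 1]]]}}

```text
t: 5.7
tcp_pos: [0.8098, 0.151, 0.663]
tcp_rot: [0.147, 0.158, 0.973, 0.076]
force: [0.1, -0.4, 0.7]
grip_width: 0.0871
finger_force: 0.0
```

>>> {"method": "step_arm", "body": {"steps": [[[-5.2, 2.6, -2, 0, 1], [-10.4, 5.2, -4, 0, 1], [-15.6, 7.8, -6, 0, 1], [-20.8, 10.4, -8, 0, 1], [-26, 13, -10, 0, 1]]]}}

```text
t: 6.32
tcp_pos: [0.8057, 0.1409, 0.6746]
tcp_rot: [0.155, 0.159, 0.972, 0.078]
force: [-0.2, -0.0, 0.7]
grip_width: 0.0871
finger_force: 0.0
```

>>> {"method": "step_arm", "body": {"steps": [[[0, 0, -6, 0, 1], [0, 0, -12, 0, 1], [0, 0, -18, 0, 1], [0, 0, -24, 0, 1], [0, 0, -30, 0, 1]]]}}

```text
t: 6.95
tcp_pos: [0.7478, 0.1244, 0.7718]
tcp_rot: [0.211, 0.158, 0.959, 0.1]
force: [-0.1, 0.4, 0.4]
grip_width: 0.087
finger_force: 0.0
```

>>> {"method": "step_arm", "body": {"steps": [[[-5, 2.5, 0, 0, 1], [-10, 5, 0, 0, 1], [-15, 7.5, 0, 0, 1], [-20, 10, 0, 0, 1], [-25, 12.5, 0, 0, 1]]]}}

```text
t: 7.58
tcp_pos: [0.7567, 0.1202, 0.76]
tcp_rot: [0.204, 0.158, 0.961, 0.097]
force: [0.2, -0.1, 0.3]
grip_width: 0.0869
finger_force: 0.0
```

>>> {"method": "step_arm", "body": {"steps": [[[0, -1, -6, 0, 1], [0, -2, -12, 0, 1], [0, -3, -18, 0, 1], [0, -4, -24, 0, 1]]]}}

```text
t: 8.07
tcp_pos: [0.6962, 0.0753, 0.8453]
tcp_rot: [0.258, 0.157, 0.946, 0.116]
force: [0.6, 1.0, 0.1]
grip_width: 0.087
finger_force: 0.0
```

```bash
python3 - <<'E'
from h import *
o=r.get_obs();R=Rq(o["tcp_rot"]);z=R[:,2];print(o["t"],o["tcp_pos"],o["qpos"]);print(R.round(3),np.degrees(np.arccos(-z[2])),np.degrees(np.arctan2(z[1],z[0])))
E
```

```text
8.075 [0.69619136 0.0752628  0.8452892 ] [-0.20101208  0.53341784  1.04799     0.1007578  -1.04162609  1.98572988
  1.1132124 ]
[[-0.818  0.237  0.525]
 [ 0.357  0.924  0.139]
 [-0.452  0.301 -0.84 ]] 32.88004583346969 14.82654128785148
```

>>> {"method": "step_arm", "body": {"steps": [[[2, -4, 2, 0.18, 1], [4, -8, 4, 0.36, 1], [6.5, -12, 6.5, 0.54, 1], [9, -16, 9, 0.72, 1], [11, -20, 11, 0.9, 1]]]}}

```text
t: 8.7
tcp_pos: [0.6224, -0.0454, 0.6534]
tcp_rot: [0.192, 0.513, 0.811, 0.205]
force: [-2.2, -2.6, 2.7]
grip_width: 0.0869
finger_force: 0.0
```

```bash
cat >> h.py <<'E'
def st(): 
    o=r.get_obs();R=Rq(o["tcp_rot"]);z=R[:,2]
    print("t",o["t"],"tcp",o["tcp_pos"].round(4) if hasattr(o["tcp_pos"],"round") else o["tcp_pos"],"q",np.round(o["qpos"],2));print(R.round(3).tolist(),"tilt",np.degrees(np.arccos(-z[2])).round(1),"az",np.degrees(np.arctan2(z[1],z[0])).round(1),"y.lat",np.degrees(np.arcsin(R[:,1]@[-z[1],z[0],0]/np.hypot(z[0],z[1]))).round(1),"w",o["grip_width"],"F",np.round(o["force"],1))
    return o,R
def to(T):
    o,R=st(); print("shift cm",(R.T@(np.array(T)-o["tcp_pos"])*100).round(2))
E
python3 -c "
from h import *
to([.438,-.348,.198])"
```

```text
t 8.7 tcp [ 0.6224 -0.0454  0.6534] q [-1.18 -0.06  1.24  1.31 -0.12  1.31  0.51]
[[-0.401, 0.753, 0.522], [0.911, 0.39, 0.137], [-0.1, 0.53, -0.842]] tilt 32.6 az 14.7 y.lat 10.7 w 0.08688533311357914 F [-2.2 -2.6  2.7]
shift cm [-15.59 -49.82  24.59]
```

>>> {"method": "step_arm", "body": {"steps": [[[-1.5, -5, 2.5, 0.1, 1], [-3, -10, 5, 0.187, 1], [-4.5, -15, 7.5, 0.187, 1], [-6, -20, 10, 0.187, 1], [-7.5, -25, 12.5, 0.187, 1]]]}}

```text
t: 9.32
tcp_pos: [0.5296, -0.1957, 0.4244]
tcp_rot: [0.172, 0.584, 0.761, 0.224]
force: [1.0, -0.2, -0.3]
grip_width: 0.0871
finger_force: 0.0
```

```bash
python3 -c "
from h import *
to([.438,-.348,.198])"
```

```text
t 9.325 tcp [ 0.5296 -0.1957  0.4244] q [-0.89 -0.32  1.12  1.87  0.    0.91  0.54]
[[-0.257, 0.812, 0.524], [0.966, 0.217, 0.139], [-0.001, 0.542, -0.84]] tilt 32.8 az 14.9 y.lat 0.1 w 0.08711128822859295 F [ 1.  -0.2 -0.3]
shift cm [-12.34 -23.01  12.11]
```

>>> {"method": "step_arm", "body": {"steps": [[[-2.5, -4.6, 2.4, 0, 1], [-5, -9.2, 4.8, 0, 1], [-7.5, -13.8, 7.2, 0, 1], [-10, -18.4, 9.6, 0, 1], [-12.3, -23, 12, 0, 1]]]}}

```text
t: 9.95
tcp_pos: [0.4058, -0.2802, 0.268]
tcp_rot: [0.184, 0.589, 0.758, 0.213]
force: [0.6, 0.3, 0.6]
grip_width: 0.087
finger_force: 0.0
```

```bash
python3 - <<'E'
from h import *
to([.438,-.348,.198])
c=cam("wrist");Q=cloud(c);im=c["image"];save("pics/w1.png",im)
hsv=cv2.cvtColor(im,cv2.COLOR_RGB2HSV);ok=~np.isnan(Q[...,0])
near=ok&(abs(Q[...,0]-.54)<.12)&(abs(Q[...,1]+.33)<.1)
p=Q[near&(hsv[...,0]<20)&(hsv[...,1]>150)&(Q[...,2]>.06)]
if len(p):
    cc=p-p.mean(0);V=np.linalg.svd(cc,full_matrices=0)[2]
    print("bar",len(p),p.mean(0),V[0],[np.percentile(cc@V[0],k) for k in(1,99)])
    print(p.min(0),p.max(0))
lo=Q[near&(hsv[...,1]<60)&(hsv[...,2]>110)&(abs(Q[...,2]-.007)<.006)]
if len(lo): print("plate",len(lo),cv2.minAreaRect(lo[:,:2].astype(np.float32)*1000))
for l in("puller_grip","puller_fork","puller_heel"):
    for d in finder.tip_of("wrist",l)[:2]:
        x,y=np.round(d["xy"]).astype(int);print(l,round(d["conf"],2),(x,y),Q[min(max(y,0),399),min(max(x,0),639)].round(4))
E
```

```text
t 9.95 tcp [ 0.4058 -0.2802  0.268 ] q [-0.67 -0.33  1.29  2.2  -0.17  0.66  1.03]
[[-0.239, 0.814, 0.53], [0.971, 0.216, 0.106], [-0.028, 0.54, -0.841]] tilt 32.7 az 11.3 y.lat 3.0 w 0.08702986476725552 F [0.6 0.3 0.6]
shift cm [-7.15 -2.62  6.87]
bar 216 [ 0.49542042 -0.3239797   0.09920226] [-0.28992476  0.43860592  0.85062829] [np.float64(-0.040310198615116366), np.float64(0.2392923144617455)]
[ 0.42063436 -0.37239987  0.06235061] [ 0.52377419 -0.23659621  0.3726312 ]
plate 2503 ((537.1347045898438, -329.8207702636719), (190.77102661132812, 237.4346466064453), 87.47956085205078)
puller_grip 0.7 (np.int64(149), np.int64(242)) [ 0.3493 -0.3382  0.0974]
puller_grip 0.62 (np.int64(301), np.int64(233)) [ 0.5012 -0.3242  0.1   ]
puller_fork 0.6 (np.int64(293), np.int64(213)) [ 0.4898 -0.3036  0.093 ]
puller_heel 0.8 (np.int64(260), np.int64(218)) [ 0.4935 -0.3363  0.0068]
puller_heel 0.72 (np.int64(150), np.int64(201)) [ 0.3591 -0.3244  0.0067]
```

View pics/w1.png

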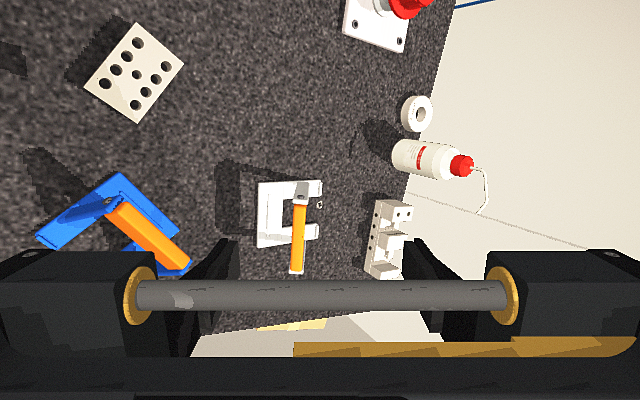

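The wrist picture shows the steel puller's bar at (299,237) and the blue one left at (150,235). The arm is stopped by joint limits (q2, q3); I'll fit a quick kinematic model to choose a way around.

```bash
cat > kin.py <<'E'
import numpy as np
from scipy.optimize import least_squares
from scipy.spatial.transform import Rotation as Ro
S=[([-1.322,.469,-.049,1.532,.024,1.141,-.082],[.185,.649,.223],[0,.13843,.99037,-.00099]),
([-0.20101208,0.53341784,1.04799,0.1007578,-1.04162609,1.98572988,1.1132124],[.69619,.07526,.84529],[.258,.157,.946,.116]),
([-1.18,-.06,1.24,1.31,-.12,1.31,.51],[.6224,-.0454,.6534],[.192,.513,.811,.205]),
([-.89,-.32,1.12,1.87,0,.91,.54],[.5296,-.1957,.4244],[.172,.584,.761,.224]),
([-.67,-.33,1.29,2.2,-.17,.66,1.03],[.4058,-.2802,.268],[.184,.589,.758,.213])]
def rz(a):c,s=np.cos(a),np.sin(a);return np.array([[c,-s,0],[s,c,0],[0,0,1.]])
def ry(a):c,s=np.cos(a),np.sin(a);return np.array([[c,0,s],[0,1,0],[-s,0,c]])
def fk(q,p):
    # p: d1,d3,a3,d5,a5,a6,d7, yaw offs 1,7 ; ax: signs
    s3,s5,s7=SG; R=rz(s3[0]*q[0]+p[7]); x=R@[0,0,p[0]]
    R=R@ry(q[1]); x=x+R@[0,0,p[1]]; R=R@rz(s3[1]*q[2]); x=x+R@[p[2],0,0]
    R=R@ry(q[3]); x=x+R@[p[3],0,p[4]]; R=R@rz(s5*q[4]); R=R@ry(q[5]); x=x+R@[p[5],0,p[6]]; R=R@rz(s7*q[6]+p[8])
    return x,R
SG=((1,1),1,1)
def res(p):
    e=[]
    for q,t,w in S:
        x,R=fk(q,p); Rm=Ro.from_quat([w[1],w[2],w[3],w[0]]).as_matrix()
        e+=list((x-t)*3)+list(Ro.from_matrix(Rm.T@R).as_rotvec())
    return np.array(e)
def fit():
    global SG; best=None
    for a in(1,-1):
     for b in(1,-1):
      for c in(1,-1):
       for d in(1,-1):
        SG=((a,b),c,d)
        for y1 in(0,3.14,1.57,-1.57):
         for y7 in(0,3.14,1.57,-1.57):
          f=least_squares(res,[.3,.3,.05,-.05,.35,.08,.25,y1,y7],loss="soft_l1",f_scale=.1,max_nfev=100)
          if best is None or f.cost<best[0]: best=(f.cost,SG,f.x)
    return best
if __name__=="__main__":
    b=fit();print(b[0],b[1],b[2].round(4).tolist());SG=b[1];print(res(b[2]).reshape(-1,6).round(3))
E
timeout 500 python3 kin.py
```

```text
0.0032154188341258633 ((-1, -1), -1, -1) [0.2681, 0.5022, -0.002, -0.001, 0.4651, -0.0291, 0.308, -0.0496, 1.5249]
[[-0.028  0.016 -0.02  -0.002  0.001  0.003]
 [ 0.004  0.    -0.001  0.022 -0.014 -0.004]
 [-0.02  -0.027  0.002  0.007 -0.029  0.002]
 [-0.001  0.017  0.021 -0.002 -0.026  0.002]
 [ 0.01   0.011 -0.002  0.007 -0.026 -0.003]]
```

```bash
cat > sim.py <<'E'
import numpy as np, kin
from kin import fk,rz,Ro
kin.SG=((-1,-1),-1,-1)
P=[0.2681,0.5022,-0.002,-0.001,0.4651,-0.0291,0.308,-0.0496,1.5249]
L=np.array([-2.59,-.33,-1.39,.1,-1.04,.21,-2.66]);U=np.array([2.59,1.99,1.29,2.45,4.18,1.99,2.66])
def jac(q):
    x,R=fk(q,P);J=np.zeros((6,7))
    for i in range(7):
        d=q.copy();d[i]+=1e-5;x2,R2=fk(d,P);J[:3,i]=(x2-x)/1e-5;J[3:,i]=Ro.from_matrix(R2@R.T).as_rotvec()/1e-5
    return x,R,J
def ik(q,xt,Rt,n=60,lam=.02,wr=.5,null=0,q0=None):
    q=np.array(q,float)
    for _ in range(n):
        x,R,J=jac(q);e=np.r_[xt-x,wr*Ro.from_matrix(Rt@R.T).as_rotvec()]
        J[3:]*=wr
        if np.linalg.norm(e)<1e-4:break
        Ji=J.T@np.linalg.inv(J@J.T+lam**2*np.eye(6))
        dq=Ji@e
        if null: dq=dq+null*(np.eye(7)-Ji@J)@(q0-q)
        q=np.clip(q+np.clip(dq,-.1,.1),L,U)
    return q,np.linalg.norm(e)
def run(q,rows,hist=False,**k):
    """rows of one call; from FK pose of q"""
    x0,R0=fk(q,P);tr=[]
    x=x0
    xc,Rc=x0.copy(),R0.copy()
    for dx,dy,dz,tn in rows:
        xt=x0+R0@np.array([dx,dy,dz])/100;Rt=R0@rz(tn)
        q,e=ik(q,xt,Rt,**k)
    return q,e
def tilt(q):
    x,R=fk(q,P);z=R[:,2];return x.round(3),round(np.degrees(np.arccos(-z[2])),1),round(np.degrees(np.arctan2(z[1],z[0])),1)
E
python3 - <<'E'
from sim import *
q8=np.array([-0.20101208,0.53341784,1.04799,0.1007578,-1.04162609,1.98572988,1.1132124])
A=[[2,-4,2,.18],[4,-8,4,.36],[6.5,-12,6.5,.54],[9,-16,9,.72],[11,-20,11,.9]]
B=[[-1.5,-5,2.5,.1],[-3,-10,5,.187],[-4.5,-15,7.5,.187],[-6,-20,10,.187],[-7.5,-25,12.5,.187]]
C=[[-2.5,-4.6,2.4,0],[-5,-9.2,4.8,0],[-7.5,-13.8,7.2,0],[-10,-18.4,9.6,0],[-12.3,-23,12,0]]
print("obs [-1.18 -.06 1.24 1.31 -.12 1.31 .51] [-.89 -.32 1.12 1.87 0 .91 .54] [-.67 -.33 1.29 2.2 -.17 .66 1.03]")
for nl in(0,.05,.2):
    q=q8;o=[]
    for Cc in(A,B,C):
        q,e=run(q,Cc,null=nl,q0=np.array([-1.322,.469,-.049,1.532,.024,1.141,-.082]));o.append(q.round(2).tolist())
    print(nl,o,tilt(q))
# good goal configurations
a=np.radians(11.5);Rt=np.column_stack([[0,0,0]]*3)
z=np.array([.53*np.cos(a),.53*np.sin(a),-.848]);y=np.array([.848*np.cos(a),.848*np.sin(a),.53]);Rt=np.column_stack([np.cross(y,z),y,z])
rng=np.random.default_rng(0)
for name,xt in(("grasp",[.517,-.327,.072]),("pre",[.438,-.348,.198]),("stn",[.58,-.02,.2]),("mat",[.53,.19,.09])):
    sols=[]
    for flip in(0,np.pi):
        for _ in range(25):
            q,e=ik(rng.uniform(L,U),np.array(xt),Rt@rz(flip),n=80)
            if e<2e-3:sols.append((round(min((q-L).min(),(U-q).min()),2),q.round(2).tolist()))
    sols.sort(key=lambda s:-s[0]);print(name,len(sols),sols[:4])
E
```

```text
obs [-1.18 -.06 1.24 1.31 -.12 1.31 .51] [-.89 -.32 1.12 1.87 0 .91 .54] [-.67 -.33 1.29 2.2 -.17 .66 1.03]
0 [[-1.19, -0.07, 1.25, 1.33, -0.12, 1.29, 0.42], [-0.79, -0.33, 1.05, 1.94, -0.01, 0.88, 0.47], [-0.02, 0.26, 1.02, 2.18, -1.04, 0.92, 1.83]] (array([ 0.402, -0.325,  0.182]), np.float64(32.8), np.float64(12.0))
0.05 [[-0.6, -0.02, 0.72, 1.33, -0.2, 1.3, 0.48], [-0.77, -0.32, 1.04, 1.94, -0.04, 0.88, 0.49], [0.17, 0.2, 0.79, 2.18, -0.97, 0.85, 1.78]] (array([ 0.402, -0.325,  0.182]), np.float64(32.9), np.float64(12.0))
0.2 [[-0.6, -0.03, 0.73, 1.33, -0.2, 1.29, 0.47], [-0.8, -0.33, 1.05, 1.94, -0.0, 0.88, 0.46], [-0.93, -0.33, 1.29, 2.33, -0.11, 0.49, 1.07]] (array([ 0.443, -0.152,  0.218]), np.float64(31.4), np.float64(17.1))
grasp 18 [(np.float64(0.13), [1.1, 0.51, -0.48, 2.09, -0.71, 0.34, -1.58]), (np.float64(0.12), [1.14, 0.52, -0.52, 2.09, -0.67, 0.33, 1.52]), (np.float64(0.12), [1.13, 0.52, -0.52, 2.09, -0.67, 0.33, -1.61]), (np.float64(0.1), [1.56, 0.77, -1.03, 2.09, 0.58, 0.31, 0.46])]
pre 23 [(np.float64(0.36), [1.27, 0.21, -0.45, 2.09, -0.65, 0.69, 1.52]), (np.float64(0.36), [1.28, 0.21, -0.46, 2.09, -0.65, 0.69, -1.63]), (np.float64(0.36), [1.18, 0.2, -0.36, 2.09, -0.68, 0.71, -1.6]), (np.float64(0.35), [1.4, 0.22, -0.6, 2.1, -0.6, 0.67, 1.48])]
stn 23 [(np.float64(0.2), [-0.76, 0.18, 0.86, 2.19, -0.83, 0.41, 0.96]), (np.float64(0.19), [-0.73, 0.18, 0.82, 2.19, -0.81, 0.4, 0.95]), (np.float64(0.19), [-0.71, 0.17, 0.8, 2.19, -0.8, 0.4, -2.2]), (np.float64(0.18), [-0.64, 0.16, 0.73, 2.19, -0.77, 0.39, -2.23])]
mat 14 [(np.float64(0.18), [0.5, 0.54, -1.05, 2.27, 1.66, 0.51, -1.65]), (np.float64(0.18), [0.38, 0.46, -0.89, 2.27, 1.64, 0.4, -1.67]), (np.float64(0.18), [0.4, 0.47, -0.91, 2.27, 1.64, 0.42, 1.47]), (np.float64(0.17), [0.58, 0.63, -1.18, 2.28, 1.69, 0.63, 1.51])]
```

```bash
nproc; cat > search.py <<'E'
from sim import *
import sys
from multiprocessing import Pool
q0=np.array([-.67,-.33,1.29,2.2,-.17,.66,1.03])
goal=np.array([.438,-.348,.198])
def traj(q,wps):
    """wps: (xyz, cumulative turn). rows <=6cm, .18 rad; orientation drifts only if infeasible"""
    R0=fk(q,P)[1];x,_=fk(q,P);tc=0;bad=0
    for xt,tn in wps:
        n=int(max(np.ceil(np.linalg.norm(xt-x)/.06),np.ceil(abs(tn-tc)/.18),1))
        for k in range(1,n+1):
            q,e=ik(q,x+(xt-x)*k/n,R0@rz(tc+(tn-tc)*k/n),n=25);bad=max(bad,e)
            if bad>.02:return q,bad
        x=xt;tc=tn
    return q,bad
def one(seed):
    g=np.random.default_rng(seed)
    n=g.integers(1,4);wps=[];tn=0
    for i in range(n):
        tn=float(g.choice([0,.8,1.6,-.8,-1.6,-2.4]) )
        wps.append((g.uniform([.35,-.5,.3],[.85,.35,.75]),tn))
    fin=float(g.choice([0,-np.pi]))
    wps.append((np.array([.45,-.34,.3]),fin));wps.append((goal,fin))
    try:q,bad=traj(q0,wps)
    except Exception:return None
    return bad,min((q-L).min(),(U-q).min()),q.round(2).tolist(),[(w.round(2).tolist(),t) for w,t in wps]
if __name__=="__main__":
    with Pool() as p: o=[r for r in p.imap_unordered(one,range(int(sys.argv[1]))) if r and r[0]<.004]
    o.sort(key=lambda r:-r[1]);print(len(o))
    for r in o[:6]:print(r)
E
time OMP_NUM_THREADS=1 timeout 400 python3 search.py 600
```

```text
4
54
(np.float64(9.911488514141524e-05), np.float64(0.1999940748194231), [0.63, 0.18, 0.25, 2.11, -0.84, 0.75, 1.71], [([0.79, 0.23, 0.5], 1.6), ([0.71, 0.2, 0.49], -2.4), ([0.45, -0.34, 0.3], 0.0), ([0.44, -0.35, 0.2], 0.0)])
(np.float64(9.736325204657756e-05), np.float64(0.16735517871717176), [0.49, 0.19, 0.4, 2.11, -0.87, 0.77, 1.74], [([0.43, -0.2, 0.36], 0.8), ([0.7, 0.29, 0.67], -0.8), ([0.73, -0.43, 0.45], -1.6), ([0.45, -0.34, 0.3], 0.0), ([0.44, -0.35, 0.2], 0.0)])
(np.float64(0.0032634697890133544), np.float64(0.1359050778213523), [0.37, 0.2, 0.54, 2.1, -0.9, 0.79, 1.76], [([0.53, 0.1, 0.61], 1.6), ([0.59, -0.49, 0.71], -0.8), ([0.57, -0.1, 0.32], 1.6), ([0.45, -0.34, 0.3], 0.0), ([0.44, -0.35, 0.2], 0.0)])
(np.float64(6.794658163170615e-05), np.float64(0.07182739914705194), [0.15, 0.24, 0.78, 2.1, -0.97, 0.84, 1.81], [([0.81, 0.24, 0.4], 0.0), ([0.69, 0.29, 0.32], -1.6), ([0.57, -0.49, 0.64], 1.6), ([0.45, -0.34, 0.3], 0.0), ([0.44, -0.35, 0.2], 0.0)])
(np.float64(0.001722139625341491), np.float64(0.07160915065102158), [0.15, 0.24, 0.78, 2.1, -0.97, 0.84, 1.81], [([0.73, -0.11, 0.62], 1.6), ([0.45, 0.17, 0.62], 1.6), ([0.7, -0.41, 0.71], 0.8), ([0.45, -0.34, 0.3], 0.0), ([0.44, -0.35, 0.2], 0.0)])
(np.float64(9.383319207748515e-05), np.float64(0.06528295746911683), [0.13, 0.24, 0.8, 2.1, -0.97, 0.85, 1.81], [([0.58, -0.04, 0.66], 0.8), ([0.58, -0.16, 0.32], 0.0), ([0.45, -0.34, 0.3], 0.0), ([0.44, -0.35, 0.2], 0.0)])
real	0m13.344s
user	0m51.479s
sys	0m0.137s
```

```bash
cat > s2.py <<'E'
import search as s
from search import *
A=np.array
chain=[A([.438,-.348,.198]),A([.517,-.327,.072]),A([.517,-.327,.25]),A([.497,-.036,.22]),A([.497,-.036,.107]),A([.58,-.02,.107]),A([.58,-.02,.2]),A([.533,.192,.2]),A([.533,.192,.075]),A([.43,.17,.23])]
def one(seed):
    g=np.random.default_rng(seed)
    n=g.integers(1,4);wps=[]
    for i in range(n): wps.append((g.uniform([.35,-.5,.3],[.85,.35,.7]).round(2),float(g.choice([0,0,.8,1.6,-.8,-1.6,-2.4]))))
    fin=float(g.choice([0,-np.pi]));wps.append((A([.45,-.34,.3]),fin))
    q,bad=traj(s.q0,wps)
    if bad>.004:return None
    R=fk(q,P)[1];rows=0;x,_=fk(s.q0,P);t=0
    for w,tn in wps:rows+=max(np.linalg.norm(w-x)/.06,abs(tn-t)/.18);x,t=w,tn
    qs=[q];mm=9
    x=fk(q,P)[0]
    for c in chain:
        n=int(np.ceil(np.linalg.norm(c-x)/.05))
        for k in range(1,n+1):
            q,e=ik(q,x+(c-x)*k/n,R,n=25);bad=max(bad,e);mm=min(mm,(q-L).min(),(U-q).min())
        x=c
        if bad>.02:return None
    return bad,mm,rows,qs[0].round(2).tolist(),q.round(2).tolist(),[(w.tolist(),t) for w,t in wps]
if __name__=="__main__":
    with Pool() as p: o=[r for r in p.imap_unordered(one,range(3000)) if r and r[0]<.005 and r[2]<60]
    o.sort(key=lambda r:-r[1]);print(len(o))
    for r in o[:6]:print(r)
E
OMP_NUM_THREADS=1 timeout 550 python3 s2.py
```

```text
0
```

```bash
cat > diag.py <<'E'
from s2 import *
def job(a):
    az,i=a
    a=np.radians(az);z=A([.53*np.cos(a),.53*np.sin(a),-.848]);y=A([.848*np.cos(a),.848*np.sin(a),.53]);Rt=np.column_stack([np.cross(y,z),y,z])
    g=np.random.default_rng(i);out=[]
    for fl in(0,):
        for _ in range(60):
            q0=g.uniform(L,U);q0[6]=0
            q,e=ik(q0,chain[i],Rt@rz(fl),n=60)
            if e<1e-3:out.append(q)
    o=np.array(out)
    return az,i,len(out),[] if not len(out) else [(round(a,2),round(b,2)) for a,b in zip(o.min(0),o.max(0))]
if __name__=="__main__":
    with Pool() as p:
        for r in p.map(job,[(11,i) for i in range(10)]):print(r)
E
OMP_NUM_THREADS=1 timeout 550 python3 diag.py
```

```text
(11, 0, 34, [(np.float64(-0.03), np.float64(1.99)), (np.float64(0.19), np.float64(0.59)), (np.float64(-1.39), np.float64(1.02)), (np.float64(2.08), np.float64(2.11)), (np.float64(-1.04), np.float64(0.24)), (np.float64(0.56), np.float64(0.96)), (np.float64(0.76), np.float64(1.8))])
(11, 1, 36, [(np.float64(0.76), np.float64(1.73)), (np.float64(0.46), np.float64(1.14)), (np.float64(-1.39), np.float64(-0.08)), (np.float64(2.07), np.float64(2.1)), (np.float64(-1.04), np.float64(1.26)), (np.float64(0.25), np.float64(0.66)), (np.float64(-0.05), np.float64(1.81))])
(11, 2, 36, [(np.float64(-0.22), np.float64(1.81)), (np.float64(0.18), np.float64(0.56)), (np.float64(-1.39), np.float64(1.11)), (np.float64(1.96), np.float64(1.98)), (np.float64(-1.01), np.float64(0.26)), (np.float64(0.63), np.float64(0.99)), (np.float64(0.59), np.float64(1.59))])
(11, 3, 41, [(np.float64(-1.29), np.float64(1.54)), (np.float64(-0.32), np.float64(-0.07)), (np.float64(-1.27), np.float64(1.29)), (np.float64(2.32), np.float64(2.35)), (np.float64(-1.04), np.float64(0.36)), (np.float64(0.34), np.float64(0.63)), (np.fl
[... 1030 characters left out ...]
.float64(2.24)), (np.float64(-0.6), np.float64(1.1)), (np.float64(0.26), np.float64(0.53)), (np.float64(-1.17), np.float64(0.28))])
(11, 8, 6, [(np.float64(-0.05), np.float64(0.66)), (np.float64(0.37), np.float64(0.94)), (np.float64(-1.39), np.float64(-0.39)), (np.float64(2.26), np.float64(2.28)), (np.float64(1.71), np.float64(1.8)), (np.float64(0.21), np.float64(0.95)), (np.float64(-1.84), np.float64(-1.61))])
(11, 9, 32, [(np.float64(-1.47), np.float64(0.58)), (np.float64(-0.33), np.float64(-0.17)), (np.float64(-0.97), np.float64(0.86)), (np.float64(2.39), np.float64(2.41)), (np.float64(-0.44), np.float64(0.83)), (np.float64(0.36), np.float64(0.53)), (np.float64(-1.01), np.float64(0.12))])
```

```bash
cat > diag2.py <<'E'
from s2 import *
def frame(az,tl):
    a=np.radians(az);t=np.radians(tl);s,c=np.sin(t),np.cos(t)
    z=A([s*np.cos(a),s*np.sin(a),-c]);y=A([c*np.cos(a),c*np.sin(a),s]);return np.column_stack([np.cross(y,z),y,z])
def pt(fork,az,tl=32,pitch=0):
    a=np.radians(az);R=rz(a)
    return A(fork)+R@A([-.0423,0,.0806])+frame(az,tl)[:,2]*.019
def job(a):
    az,tl=a;d=A([np.cos(np.radians(az)),np.sin(np.radians(az)),0]);res=[]
    S=A([.611,-.0135,.042])
    for i,f in enumerate([S-.085*d,S,[.564,.1985,.011]]):
        g=np.random.default_rng(i);o=[]
        for _ in range(40):
            q0=g.uniform(L,U);q0[6]=0
            q,e=ik(q0,pt(f,az,tl),frame(az,tl),n=50)
            if e<1e-3:o.append(q)
        o=np.array(o);res.append((len(o),[] if not len(o) else [tuple(o[:,k].round(2)[[o[:,k].argmin(),o[:,k].argmax()]].tolist()) for k in(2,4,5)]))
    return a,res
if __name__=="__main__":
    with Pool() as p:
        for r in p.map(job,[(11,25),(11,20)]+[(z,32) for z in(40,25,0,-15,-30,-50,-70)]):print(r)
E
OMP_NUM_THREADS=1 timeout 550 python3 diag2.py
```

```text
((11, 25), [(14, [(-1.39, 0.75), (-1.03, 1.24), (0.22, 0.51)]), (30, [(-1.39, 0.64), (-0.99, 1.36), (0.21, 0.73)]), (8, [(-1.39, 0.78), (-1.04, 1.59), (0.25, 0.94)])])
((11, 20), [(32, [(-1.39, 1.11), (-1.01, 1.09), (0.29, 0.61)]), (30, [(-1.39, 0.76), (-0.85, 1.24), (0.34, 0.81)]), (27, [(-1.38, 0.91), (-0.95, 1.45), (0.25, 0.95)])])
((40, 32), [(21, [(-1.3, 0.14), (-1.04, 0.64), (0.35, 0.63)]), (21, [(-1.39, -0.01), (-1.0, 1.08), (0.31, 0.59)]), (2, [(-1.01, -1.01), (1.43, 1.43), (0.21, 0.21)])])
((25, 32), [(9, [(-1.39, -0.48), (-1.04, 1.22), (0.22, 0.4)]), (8, [(-1.39, -0.29), (-0.97, 1.37), (0.21, 0.56)]), (3, [(-1.38, -0.8), (1.75, 1.78), (0.21, 0.75)])])
((0, 32), [(3, [(-1.39, -1.04), (1.63, 1.66), (0.21, 0.52)]), (4, [(-1.39, -1.18), (1.58, 1.66), (0.49, 0.74)]), (5, [(-1.39, -0.07), (1.49, 1.77), (0.25, 1.09)])])
((-15, 32), [(7, [(-1.39, -0.13), (1.42, 1.63), (0.21, 0.77)]), (7, [(-1.39, -0.32), (1.33, 1.68), (0.25, 0.94)]), (17, [(-1.09, 1.04), (-0.79, 1.57), (0.21, 0.95)])])
((-30, 32), [(20, [(-1.39, 1.24), (-0.76, 1.55), (0.21, 1.09)]), (19, [(-1.39, 0.59), (0.65, 1.63), (0.21, 1.16)]), (22, [(-1.34, 1.12), (-0.53, 1.6), (0.34, 1.43)])])
((-50, 32), [(27, [(-1.39, 1.26), (-0.47, 1.47), (0.46, 1.46)]), (21, [(-1.39, 1.28), (-0.72, 1.56), (0.4, 1.44)]), (21, [(-0.77, 1.2), (-0.5, 1.17), (0.62, 1.14)])])
((-70, 32), [(29, [(-1.39, 1.29), (-0.5, 1.42), (0.77, 1.72)]), (16, [(-1.39, 1.16), (-0.33, 1.48), (0.68, 1.66)]), (19, [(-0.61, 1.24), (-0.51, 0.95), (0.89, 1.25)])])
```

>>> {"method": "step_arm", "body": {"steps": [[[-2, -0.8, 2, 0, 1], [-4, -1.5, 4, 0, 1], [-6, -2.2, 6, 0, 1], [-7, -2.6, 6.9, 0, 1], [-7, -2.6, 6.9, 0, 1]]]}}

```text
t: 10.78
tcp_pos: [0.3961, -0.2877, 0.2539]
tcp_rot: [0.197, 0.592, 0.755, 0.201]
force: [-0.8, 0.3, -0.1]
grip_width: 0.0874
finger_force: 0.0
```

```bash
python3 -c "
from h import *
to([.438,-.348,.198])"
```

```text
t 10.775 tcp [ 0.3961 -0.2877  0.2539] q [-0.65 -0.33  1.29  2.23 -0.15  0.6   1.04]
[[-0.22, 0.815, 0.536], [0.974, 0.218, 0.07], [-0.06, 0.537, -0.842]] tilt 32.7 az 7.4 y.lat 6.4 w 0.08735894015819291 F [-0.8  0.3 -0.1]
shift cm [-6.46 -0.9   6.53]
```

```bash
cat > s3.py <<'E'
from diag2 import *
import sys
q0=A([-.65,-.33,1.29,2.23,-.15,.6,1.04])
def call(q,xt,tn,nr=5,nit=8,rows=False):
    x0,R0=fk(q,P);d=xt-x0;n=np.linalg.norm(d);rr=[]
    for k in range(1,nr+1):
        f=min(1,.06*k/max(n,1e-6));t=np.sign(tn)*min(abs(tn),.18*k)
        q,e=ik(q,x0+d*f,R0@rz(t),n=nit)
        rr.append((R0.T@(d*f)*100).round(1).tolist()+[round(t,2)])
    return q,(rr if rows else t)
def ori(q):
    R=fk(q,P)[1];z=R[:,2];return np.degrees(np.arccos(-z[2])),np.degrees(np.arctan2(z[1],z[0])),np.degrees(np.arcsin(R[:,1]@A([-z[1],z[0],0])/np.hypot(z[0],z[1])))
def chain(q,az=10,tl=None):
    R=fk(q,P)[1];mm=9;bad=0
    d=A([np.cos(np.radians(az)),np.sin(np.radians(az)),0]);S=A([.611,-.0135,.042]);off=A(rz(np.radians(az))@A([-.0423,0,.0806]))+R[:,2]*.019
    G=A([.507,-.329,.087])+R[:,2]*.019
    x=fk(q,P)[0]
    for c in [G-.13*R[:,2],G,G+[0,0,.17],S-.08*d+off+[0,0,.12],S-.08*d+off,S+off,S+off+[0,0,.09],A([.6,.2,.1])+off,A([.6,.2,.011])+off,A([.6,.2,.011])+off-.12*R[:,2]]:
        n=int(np.ceil(np.linalg.norm(c-x)/.05))
        for k in range(1,n+1):
            q,e=ik(q,x+(c-x)*k/n,R,n=25);bad=max(bad,e);mm=min(mm,(q-L).min(),(U-q).min())
            if bad>.012:return bad,mm
        x=c
    return bad,mm
def one(seed):
    g=np.random.default_rng(seed);q=q0;seq=[];nc=0;ts=0
    n=g.integers(2,6)
    for i in range(n):
        x=fk(q,P)[0]
        if g.random()<.5: xt=g.uniform([.4,-.5,.3],[.8,.35,.7]).round(2)
        else:
            v=g.normal(size=3);v/=np.linalg.norm(v);xt=(x+.3*v).round(2);xt[2]=max(xt[2],.28);xt[0]=max(xt[0],.3)
        tn=float(g.choice([0,0,.8,-.8,1.6,-1.6]))
        seq.append((xt.tolist(),tn));left=tn
        for c in range(1+max(int(np.linalg.norm(xt-x)/.31),int(abs(tn)/.91))):
            q,t=call(q,xt,left);left-=t;nc+=1
            if fk(q,P)[0][2]<.2:return None
    tl,az,yl=ori(q)
    if not(20<tl<28 and 5<az<15):return None
    # correct turn, then go
    left=np.radians(yl)
    if abs(left)>2:return None
    for c in range(3):
        q,t=call(q,A([.44,-.34,.32]),left);left-=t;nc+=1
    tl,az,yl=ori(q)
    if not(20<tl<28 and 5<az<15 and abs(yl)<3):return None
    b,m=chain(q)
    return b,m,nc,(tl,az,yl),q.round(2).tolist(),seq
if __name__=="__main__":
    q=A([-.89,-.32,1.12,1.87,0,.91,.54])
    q,_=call(q,A([.438,-.348,.198]),0);print(q.round(2),ori(q),"obs [-.67,-.33,1.29,2.2,-.17,.66,1.03]")
    with Pool() as p: o=[r for r in p.imap_unordered(one,range(int(sys.argv[1]))) if r]
    print(len(o));o.sort(key=lambda r:(r[0]>.004)*5+r[0]*20-r[1]+r[2]*.02)
    for r in o[:5]:print(r)
E
time OMP_NUM_THREADS=1 timeout 560 python3 s3.py 4000
```

```text
[-0.43  0.43  1.29  2.13 -1.04  1.13  2.  ] (np.float64(27.85410238235455), np.float64(34.15246845124758), np.float64(-1.1424427459794777)) obs [-.67,-.33,1.29,2.2,-.17,.66,1.03]
156
(np.float64(9.245679930597283e-05), np.float64(0.05346804748524006), 5, (np.float64(20.954427886322417), np.float64(8.158810191475007), np.float64(0.0004833518607839991)), [0.14, 0.06, 0.64, 1.89, -0.4, 1.03, 1.11], [([0.32, -0.07, 0.28], 0.0), ([0.3, -0.35, 0.3], 0.0)])
(np.float64(8.963804168176616e-05), np.float64(0.07246357114209787), 6, (np.float64(20.074921131791942), np.float64(13.742253674460612), np.float64(0.00032091562099784897)), [0.19, 0.08, 0.61, 1.86, -0.41, 1.08, 1.21], [([0.57, -0.25, 0.55], 0.8), ([0.3, -0.22, 0.53], -0.8)])
(np.float64(8.199875518424832e-05), np.float64(0.0465993157349692), 5, (np.float64(20.83948316299775), np.float64(14.681229900094719), np.float64(0.0017886331172749423)), [0.27, 0.08, 0.53, 1.86, -0.42, 1.08, 1.23], [([0.32, -0.03, 0.28], 0.8), ([0.31, -0.19, 0.28], 0.0)])
(np.float64(5.8083085438914935e-05), np.float64(0.08595953649301921), 7, (np.float64(20.045344047160377), np.float64(9.241104943931683), np.float64(0.0007927266705006966)), [0.04, 0.08, 0.75, 1.88, -0.4, 1.05, 1.13], [([0.62, -0.01, 0.65], 1.6), ([0.41, -0.04, 0.41], 0.0)])
(np.float64(9.541051040653668e-05), np.float64(0.06925076159715862), 7, (np.float64(20.267726598561765), np.float64(6.013119629453582), np.float64(0.01540703280758283)), [0.32, 0.05, 0.45, 1.89, -0.36, 1.01, 1.03], [([0.32, -0.08, 0.28], -0.8), ([0.46, -0.13, 0.37], 0.0), ([0.71, 0.32, 0.63], 0.0)])
real	1m32.813s
user	6m5.560s
sys	0m0.837s
```

```bash
sed -i 's/20<tl<28/23<tl<29/g' s3.py; OMP_NUM_THREADS=1 timeout 560 python3 s3.py 8000 | cut -c1-520
```

```text
[-0.43  0.43  1.29  2.13 -1.04  1.13  2.  ] (np.float64(27.85410238235455), np.float64(34.15246845124758), np.float64(-1.1424427459794777)) obs [-.67,-.33,1.29,2.2,-.17,.66,1.03]
270
(np.float64(9.662018081371329e-05), np.float64(0.0141860563780484), 6, (np.float64(23.353066551877845), np.float64(14.798400582036559), np.float64(0.0005428099072192372)), [1.33, 0.08, -0.57, 1.88, -0.37, 1.03, 1.2], [([0.3, -0.17, 0.28], 0.0), ([0.76, 0.12, 0.31], 0.8)])
(np.float64(0.0008322035895750129), np.float64(0.0), 6, (np.float64(23.1533017375147), np.float64(10.390251407187765), np.float64(0.000931000707474755)), [-0.04, 0.07, 0.87, 1.9, -0.47, 1.03, 1.21], [([0.51, -0.03, 0.35], 0.0), ([0.3, -0.21, 0.29], 0.0), ([0.3, -0.49, 0.28], 0.0)])
(np.float64(8.931452152750725e-05), np.float64(0.0018069632815865821), 7, (np.float64(23.029592550594497), np.float64(6.4966836785700615), np.float64(0.011842759655017906)), [0.56, 0.04, 0.22, 1.91, -0.4, 0.98, 1.08], [([0.53, 0.08, 0.34], 1.6), ([0.39, 0.12, 0.6], 0.0), ([0.68, 0.13, 0.7], -0.8)])
(np.float64(9.390819664052287e-05), np.float64(0.0008790142859623484), 8, (np.float64(23.150519543568983), np.float64(8.517388690365939), np.float64(-0.006483785711457655)), [0.86, 0.04, -0.08, 1.91, -0.39, 0.99, 1.11], [([0.42, -0.04, 0.28], 0.8), ([0.41, 0.22, 0.58], 0.8), ([0.73, 0.13, 0.47], -0.8)])
(np.float64(0.0011641141128549337), np.float64(0.0), 8, (np.float64(23.311328944357264), np.float64(11.355709874596512), np.float64(-0.0013809142290706184)), [-0.07, 0.08, 0.9, 1.9, -0.49, 1.04, 1.24], [([0.31, -0.23, 0.54], -0.8), ([0.65, 0.14, 0.32], -1.6), ([0.8, 0.29, 0.53], 1.6)])
```

>>> {"method": "step_arm", "body": {"steps": [[[5, -0.8, -1.7, 0, 1], [10, -1.6, -3.4, 0, 1], [15, -2.4, -5.1, 0, 1], [18, -2.8, -6.2, 0, 1], [18, -2.8, -6.2, 0, 1]]]}}

```text
t: 11.4
tcp_pos: [0.3234, -0.1782, 0.2844]
tcp_rot: [0.205, 0.589, 0.755, 0.202]
force: [-0.1, -0.3, 0.5]
grip_width: 0.087
finger_force: 0.0
```

```bash
python3 -c "
from h import *
to([.45,-.1,.3])"
```

```text
t 11.4 tcp [ 0.3234 -0.1782  0.2844] q [ 0.49 -0.33  0.2   2.37 -0.52  0.74  1.26]
[[-0.222, 0.806, 0.549], [0.972, 0.224, 0.064], [-0.072, 0.548, -0.834]] tilt 33.5 az 6.6 y.lat 7.5 w 0.08703737687021662 F [-0.1 -0.3  0.5]
shift cm [ 4.68 12.81  6.14]
```

>>> {"method": "step_arm", "body": {"steps": [[[1.5, -2.2, -1.6, 0, 1], [3, -4.4, -3.2, 0, 1], [4.5, -6.6, -4.8, 0, 1], [6, -8.8, -6.4, 0, 1], [6, -8.8, -6.4, 0, 1]]]}}

```text
t: 12.02
tcp_pos: [0.2487, -0.1704, 0.255]
tcp_rot: [0.179, 0.594, 0.755, 0.213]
force: [0.4, -0.2, 0.3]
grip_width: 0.0866
finger_force: 0.0
```

```bash
python3 -c "
from h import *
to([.45,-.1,.3])"
```

```text
t 12.025 tcp [ 0.2487 -0.1704  0.255 ] q [ 1.61 -0.33 -0.45  2.43 -0.82  1.07  1.85]
[[-0.23, 0.82, 0.524], [0.973, 0.203, 0.109], [-0.017, 0.535, -0.845]] tilt 32.4 az 11.7 y.lat 1.8 w 0.08663115762225969 F [ 0.4 -0.2  0.3]
shift cm [ 2.14 20.35  7.51]
```

>>> {"method": "step_arm", "body": {"steps": [[[0.5, -2.2, -1, 0, 1], [1, -4.4, -2, 0, 1], [1.5, -6.6, -3, 0, 1], [2, -8.8, -4, 0, 1]]]}}

```text
t: 12.52
tcp_pos: [0.1503, -0.1807, 0.2453]
tcp_rot: [0.177, 0.593, 0.756, 0.215]
force: [-0.2, 0.1, 0.1]
grip_width: 0.0873
finger_force: 0.0
```

```bash
python3 -c "
from h import *
to([.45,-.1,.3])"
```

```text
t 12.525 tcp [ 0.1503 -0.1807  0.2453] q [ 2.13 -0.33 -0.5   2.45 -0.73  1.28  2.23]
[[-0.235, 0.82, 0.522], [0.972, 0.205, 0.114], [-0.013, 0.535, -0.845]] tilt 32.3 az 12.4 y.lat 1.4 w 0.08731996969404128 F [-0.2  0.1  0.1]
shift cm [ 0.74 29.15 11.95]
```

>>> {"method": "step_arm", "body": {"steps": [[[-0.4, 5, 1.5, 0, 1], [-0.8, 10, 3, 0, 1], [-1.2, 15, 5, 0, 1], [-1.6, 20, 7, 0, 1], [-2, 25, 9, 0, 1]]]}}

```text
t: 13.15
tcp_pos: [0.3521, -0.1496, 0.2911]
tcp_rot: [0.178, 0.593, 0.755, 0.215]
force: [-0.5, -1.6, 0.1]
grip_width: 0.087
finger_force: 0.0
```

```bash
python3 -c "
from h import *
to([.48,-.18,.2])"
```

```text
t 13.15 tcp [ 0.3521 -0.1496  0.2911] q [ 1.31 -0.29 -0.52  2.3  -0.8   0.92  1.47]
[[-0.233, 0.819, 0.524], [0.972, 0.204, 0.114], [-0.014, 0.536, -0.844]] tilt 32.4 az 12.3 y.lat 1.4 w 0.0869656022097649 F [-0.5 -1.6  0.1]
shift cm [-5.82  4.98 14.05]
```

```bash
cat > s4.py <<'E'
from s3 import *
def chainv(q,az=10,v=True,mat=(.6,.2)):
    R=fk(q,P)[1];d=A([np.cos(np.radians(az)),np.sin(np.radians(az)),0]);S=A([.611,-.0135,.042]);off=A(rz(np.radians(az))@A([-.0423,0,.0806]))+R[:,2]*.019
    G=A([.507,-.329,.087])+R[:,2]*.019;x=fk(q,P)[0];M=A([mat[0],mat[1],0])
    for nm,c in [("pre",G-.13*R[:,2]),("grasp",G),("lift",G+[0,0,.17]),("sback",S-.08*d+off+[0,0,.12]),("slow",S-.08*d+off),("sin",S+off),("sup",S+off+[0,0,.09]),("m",M+[0,0,.1]+off),("mlow",M+[0,0,.011]+off),("ret",M+[0,0,.011]+off-.12*R[:,2])]:
        n=int(np.ceil(np.linalg.norm(c-x)/.05));b=0
        for k in range(1,n+1): q,e=ik(q,x+(c-x)*k/n,R,n=25);b=max(b,e)
        x=c;print(nm,c.round(3),q.round(2),round(b,4),[round(k,1) for k in ori(q)])
E
cat > t.py <<'E'
from s4 import *
q=A([1.31,-.29,-.52,2.3,-.8,.92,1.47]);print(ori(q));chainv(q)
# push down test
for tgt in([.48,-.18,.05],[.5,-.1,.05],[.55,.0,.1]):
    p,_=call(q,A([tgt[0],tgt[1],.25]),0)
    for i in range(4):p,_=call(p,A(tgt),0);print(tgt,fk(p,P)[0].round(3),p.round(2),[round(k,1) for k in ori(p)])
E
python3 t.py
```

```text
(np.float64(32.487726422552086), np.float64(8.852095636311294), np.float64(4.602090129502258))
pre [ 0.448 -0.338  0.181] [ 1.33  0.23 -0.56  2.13 -0.66  0.59  1.55] 0.0001 [np.float64(32.5), np.float64(8.8), np.float64(4.6)]
grasp [ 0.517 -0.327  0.071] [ 1.17  0.53 -0.57  2.1  -0.65  0.28  1.55] 0.0001 [np.float64(32.5), np.float64(8.8), np.float64(4.6)]
lift [ 0.517 -0.327  0.241] [ 1.14  0.21 -0.49  1.99 -0.56  0.67  1.31] 0.0 [np.float64(32.5), np.float64(8.9), np.float64(4.6)]
sback [ 0.501 -0.033  0.227] [ 0.9  -0.11 -0.78  2.33 -0.64  0.41  0.87] 0.0001 [np.float64(32.5), np.float64(8.9), np.float64(4.6)]
slow [ 0.501 -0.033  0.107] [ 0.63  0.2  -0.63  2.43 -1.04  0.21  1.39] 0.1184 [np.float64(30.6), np.float64(30.1), np.float64(-9.9)]
sin [ 0.579 -0.019  0.107] [ 0.11  0.3  -0.12  2.26 -1.04  0.21  1.3 ] 0.1031 [np.float64(30.2), np.float64(22.5), np.float64(-4.3)]
sup [ 0.579 -0.019  0.197] [-0.25  0.13  0.29  2.21 -0.58  0.29  0.78] 0.0087 [np.float64(32.5), np.float64(8.9), np.float64(4.6)]
m [0.568 0.194 0.165] [-0.99  0.26  0.61  2.2  -0.13  0.21 -0.08] 0.0245 [np.floa
[... 1262 characters left out ...]
float64(-16.8)]
[0.5, -0.1, 0.05] [ 0.5  -0.1   0.05] [ 1.11  0.57 -0.74  2.26 -0.82  0.37  1.73] [np.float64(37.9), np.float64(44.9), np.float64(-16.8)]
[0.55, 0.0, 0.1] [ 0.525 -0.048  0.086] [ 0.63  0.33 -0.62  2.32  1.23  0.21 -0.89] [np.float64(27.0), np.float64(-9.3), np.float64(20.4)]
[0.55, 0.0, 0.1] [ 0.55 -0.    0.1 ] [ 0.55  0.34 -0.68  2.26  1.15  0.31 -0.91] [np.float64(27.0), np.float64(-9.3), np.float64(20.5)]
[0.55, 0.0, 0.1] [ 0.55 -0.    0.1 ] [ 0.55  0.34 -0.68  2.26  1.15  0.31 -0.91] [np.float64(27.0), np.float64(-9.3), np.float64(20.5)]
[0.55, 0.0, 0.1] [ 0.55 -0.    0.1 ] [ 0.55  0.34 -0.68  2.26  1.15  0.31 -0.91] [np.float64(27.0), np.float64(-9.3), np.float64(20.5)]
```

```bash
cat > cal.py <<'E'
import sim; from sim import *
Q=np.array([[-.89,-.32,1.12,1.87,0,.91,.54],[-.67,-.33,1.29,2.2,-.17,.66,1.03],[-.65,-.33,1.29,2.23,-.15,.6,1.04],[.49,-.33,.2,2.37,-.52,.74,1.26],[1.61,-.33,-.45,2.43,-.82,1.07,1.85],[2.13,-.33,-.5,2.45,-.73,1.28,2.23],[1.31,-.29,-.52,2.3,-.8,.92,1.47]])
C=[[[-2.5,-4.6,2.4],[-5,-9.2,4.8],[-7.5,-13.8,7.2],[-10,-18.4,9.6],[-12.3,-23,12]],[[-2,-.8,2],[-4,-1.5,4],[-6,-2.2,6],[-7,-2.6,6.9],[-7,-2.6,6.9]],
[[5,-.8,-1.7],[10,-1.6,-3.4],[15,-2.4,-5.1],[18,-2.8,-6.2],[18,-2.8,-6.2]],[[1.5,-2.2,-1.6],[3,-4.4,-3.2],[4.5,-6.6,-4.8],[6,-8.8,-6.4],[6,-8.8,-6.4]],[[.5,-2.2,-1],[1,-4.4,-2],[1.5,-6.6,-3],[2,-8.8,-4]],[[-.4,5,1.5],[-.8,10,3],[-1.2,15,5],[-1.6,20,7],[-2,25,9]]]
def ika(q,xt,Rt,n=10,lam=.05,wr=.5,mode=1,cl=.05,mx=.22):
    q=np.array(q,float);qs=q.copy()
    for _ in range(n):
        x,R,J=jac(q);e=np.r_[xt-x,wr*Ro.from_matrix(Rt@R.T).as_rotvec()];J[3:]*=wr
        if np.linalg.norm(e)<1e-4:break
        free=np.ones(7,bool)
        for _ in range(5):
            Jf=J*free;dq=Jf.T@np.linalg.solve(Jf@Jf.T+lam**2*np.eye(6),e)
            b=free&(((q+dq>U)&(dq>0))|((q+dq<L)&(dq<0)))
            if mode==1:b&=((q>=U-1e-6)|(q<=L+1e-6))
            if not b.any() or mode==0:break
            free&=~b
        m=abs(dq).max();dq*=min(1,cl/m) if m>0 else 1
        q=np.clip(q+dq,L,U)
        if mx:q=np.clip(q,qs-mx,qs+mx)
    return q
def call2(q,rows,**k):
    x0,R0=fk(q,P)
    for r in rows:
        q=ika(q,x0+R0@np.array(r[:3])/100,R0@rz(r[3] if len(r)>3 else 0),**k)
    return q
if __name__=="__main__":
    out=[]
    for mode in(0,1,2):
     for wr in(.1,.3,1.):
      for lam in(.01,.05,.1):
       for n,cl in((5,.1),(20,.05),(20,.3)):
        try:
            e=[np.abs(call2(Q[i],C[i],mode=mode,wr=wr,lam=lam,n=n,cl=cl)-Q[i+1]).max() for i in range(6)]
            out.append((np.sum(np.minimum(e,.6)),mode,wr,lam,n,cl,np.round(e,2).tolist()))
        except Exception as ex:pass
    out.sort(key=lambda o:o[0])
    for o in out[:8]:print(o)
E
OMP_NUM_THREADS=4 timeout 500 python3 cal.py
```

```text
(np.float64(1.8484113906509163), 2, 0.3, 0.01, 20, 0.05, [0.75, 0.24, 0.16, 0.45, 0.25, 0.15])
(np.float64(1.9942967239457698), 2, 0.3, 0.01, 5, 0.1, [0.72, 0.24, 0.17, 0.68, 0.25, 0.14])
(np.float64(2.021119911412945), 2, 1.0, 0.01, 5, 0.1, [0.72, 0.24, 0.12, 0.85, 0.31, 0.16])
(np.float64(2.0312530202083288), 2, 0.3, 0.01, 20, 0.3, [0.77, 0.24, 0.27, 0.87, 0.25, 0.08])
(np.float64(2.073504733022565), 2, 1.0, 0.01, 20, 0.05, [0.75, 0.24, 0.17, 0.6, 0.31, 0.16])
(np.float64(2.091726028508429), 1, 0.1, 0.01, 5, 0.1, [0.47, 0.89, 0.22, 0.49, 0.19, 0.13])
(np.float64(2.182875599280318), 1, 0.3, 0.05, 20, 0.05, [0.73, 0.87, 0.12, 0.45, 0.25, 0.16])
(np.float64(2.1830379074874635), 2, 0.1, 0.01, 5, 0.1, [0.73, 0.88, 0.28, 0.39, 0.18, 0.13])
```

```bash
cat > s5.py <<'E'
from cal import *; from s3 import ori,A
from multiprocessing import Pool
q0=A([1.31,-.29,-.52,2.3,-.8,.92,1.47])
def go(q,xt,turn=0,n=5,**k):
    x0,R0=fk(q,P);d=R0.T@(xt-x0)*100;l=np.linalg.norm(d)
    rows=[list(d*min(1,6*i/max(l,1e-6)))+[np.sign(turn)*min(abs(turn),.18*i)] for i in range(1,n+1)]
    return call2(q,rows,mode=2,wr=.3,lam=.01,n=20,cl=.05)
def one(seed):
    g=np.random.default_rng(seed);q=q0;seq=[]
    a=g.uniform([.4,-.25,.22],[.6,.2,.4]).round(2);b=(a+g.uniform([-.15,-.1,-.25],[.15,.1,-.1])).round(2);b[2]=max(b[2],.08)
    if g.random()<.4: b=(a+g.normal(size=3)*.15).round(2);b[2]=max(b[2],.1)
    t=float(g.choice([0,0,.6,-.6]))
    for tg,tn,n in((a,0,2),(b,t,2)):
        for i in range(n):
            q=go(q,tg,tn if i==0 else 0);x=fk(q,P)[0]
            if x[2]<.07 or (x[2]<.2 and (x[0]>.53 or x[0]<.38)):return None
    tl,az,yl=ori(q)
    if 20<tl<27 and 3<az<14:return abs(tl-24)+abs(az-7)*.5+abs(yl)*.03,a.tolist(),b.tolist(),t,fk(q,P)[0].round(3).tolist(),q.round(2).tolist(),[round(float(k),1) for k in(tl,az,yl)]
if __name__=="__main__":
    with Pool() as p:o=[r for r in p.imap_unordered(one,range(1500)) if r]
    o.sort(key=lambda r:r[0]);print(len(o))
    for r in o[:8]:print(r)
E
OMP_NUM_THREADS=1 timeout 560 python3 s5.py
```

```text
17
(np.float64(1.1057397998998952), [0.42, 0.01, 0.33], [0.51, -0.1, 0.15], 0.0, [0.51, -0.1, 0.15], [0.08, 0.13, 0.14, 2.28, -0.52, 0.37, 0.78], [24.9, 7.4, -1.1])
(np.float64(1.6798773234074753), [0.53, 0.15, 0.24], [0.4, 0.12, 0.13], 0.0, [0.466, 0.141, 0.119], [-0.88, 0.16, 0.52, 2.37, -0.02, 0.24, -0.17], [22.9, 8.1, 2.9])
(np.float64(1.8647277371308948), [0.43, 0.0, 0.34], [0.49, -0.07, 0.21], 0.0, [0.49, -0.07, 0.21], [-0.03, -0.04, 0.19, 2.29, -0.3, 0.48, 0.52], [25.8, 6.9, -0.5])
(np.float64(2.137616244701694), [0.55, 0.07, 0.28], [0.41, 0.11, 0.16], -0.6, [0.429, 0.114, 0.164], [1.05, -0.25, -1.32, 2.43, -0.53, 0.4, 0.97], [24.2, 8.5, 38.8])
(np.float64(2.2529302600275916), [0.48, 0.0, 0.24], [0.4, -0.02, 0.29], 0.0, [0.424, -0.022, 0.278], [0.02, -0.3, 0.03, 2.32, -0.1, 0.69, 0.19], [24.9, 4.4, 0.3])
(np.float64(2.7206410449826652), [0.47, 0.12, 0.25], [0.44, 0.02, 0.15], 0.0, [0.449, 0.02, 0.158], [1.08, -0.08, -1.14, 2.45, -0.39, 0.3, 0.57], [25.9, 6.0, 11.0])
(np.float64(3.248434851049462), [0.5, 0.13, 0.25], [0.49, 0.12, 0.14], 0.0, [0.49, 0.12, 0.14], [0.6, 0.19, -0.94, 2.31, 0.53, 0.35, -0.57], [22.8, 11.2, -0.2])
(np.float64(3.2827102984280176), [0.44, -0.0, 0.35], [0.55, -0.09, 0.22], 0.0, [0.55, -0.09, 0.22], [0.06, 0.07, 0.12, 2.16, -0.32, 0.49, 0.54], [26.5, 5.5, 0.5])
```

>>> {"method": "step_arm", "body": {"steps": [[[4.6, 3.6, 0.7, 0, 1], [9.2, 7.2, 1.4, 0, 1], [14, 11, 2.1, 0, 1], [14, 11, 2.1, 0, 1], [14, 11, 2.1, 0, 1]]]}}

```text
t: 13.78
tcp_pos: [0.4194, 0.0163, 0.3308]
tcp_rot: [0.176, 0.589, 0.758, 0.217]
force: [-0.2, -1.0, -0.4]
grip_width: 0.0869
finger_force: 0.0
```

```bash
python3 -c "
from h import *
to([.42,.01,.33])"
```

```text
t 13.775 tcp [0.4194 0.0163 0.3308] q [ 0.39 -0.33 -0.33  2.25 -0.4   0.69  0.54]
[[-0.244, 0.817, 0.523], [0.97, 0.212, 0.121], [-0.012, 0.536, -0.844]] tilt 32.4 az 13.0 y.lat 1.3 w 0.08689630903377434 F [-0.2 -1.  -0.4]
shift cm [-0.62 -0.12  0.02]
```

>>> {"method": "step_arm", "body": {"steps": [[[0, -3, 2.3, 0, 1], [0, -6, 4.6, 0, 1], [0, -9, 7, 0, 1], [0, -9, 7, 0, 1], [0, -9, 7, 0, 1]]]}}

```text
t: 14.4
tcp_pos: [0.3875, 0.0003, 0.2282]
tcp_rot: [0.174, 0.593, 0.757, 0.213]
force: [-0.6, 0.2, -0.0]
grip_width: 0.087
finger_force: 0.0
```

```bash
python3 -c "
from h import *
to([.42,.01,.25])"
```

```text
t 14.4 tcp [3.875e-01 3.000e-04 2.282e-01] q [ 1.04 -0.33 -0.79  2.45 -0.92  0.59  1.15]
[[-0.236, 0.823, 0.517], [0.972, 0.206, 0.116], [-0.011, 0.53, -0.848]] tilt 32.0 az 12.6 y.lat 1.2 w 0.08704634724582232 F [-0.6  0.2 -0. ]
shift cm [ 0.15  4.03 -0.06]
```

>>> {"method": "step_arm", "body": {"steps": [[[0, -3, 2.3, 0, 1], [0, -6, 4.6, 0, 1], [0, -6, 4.6, 0, 1], [0, -6, 4.6, 0, 1], [0, -6, 4.6, 0, 1]]]}}

```text
t: 15.02
tcp_pos: [0.3998, -0.0145, 0.1879]
tcp_rot: [0.158, 0.595, 0.762, 0.202]
force: [0.4, -0.0, -0.4]
grip_width: 0.0869
finger_force: 0.0
```

```bash
python3 -c "
from h import *
to([.42,.01,.25])"
```

```text
t 15.025 tcp [ 0.3998 -0.0145  0.1879] q [ 1.46 -0.26 -1.16  2.45 -1.04  0.56  1.35]
[[-0.243, 0.842, 0.481], [0.97, 0.211, 0.12], [-0.0, 0.496, -0.868]] tilt 29.7 az 14.0 y.lat 0.0 w 0.0868687662787547 F [ 0.4 -0.  -0.4]
shift cm [ 1.89  5.3  -4.12]
```

>>> {"method": "step_arm", "body": {"steps": [[[0, -4, 2, 0, 1], [0, -8, 4, 0, 1], [0, -8, 4, 0, 1], [0, -8, 4, 0, 1], [0, -8, 4, 0, 1]]]}}

```text
t: 15.65
tcp_pos: [0.392, -0.0397, 0.1645]
tcp_rot: [0.139, 0.596, 0.767, 0.191]
force: [0.3, 0.3, -0.5]
grip_width: 0.0869
finger_force: 0.0
```

```bash
python3 -c "
from h import *
to([.42,.01,.25])"
```

```text
t 15.65 tcp [ 0.392  -0.0397  0.1645] q [ 1.78 -0.22 -1.38  2.45 -1.04  0.58  1.46]
[[-0.25, 0.862, 0.441], [0.968, 0.216, 0.128], [0.015, 0.459, -0.888]] tilt 27.3 az 16.2 y.lat -1.9 w 0.08688753333174258 F [ 0.3  0.3 -0.5]
shift cm [ 4.24  7.41 -5.73]
```

>>> {"method": "step_arm", "body": {"steps": [[[0, -4, 1, 0, 1], [0, -8, 2, 0, 1], [0, -8, 2, 0, 1], [0, -8, 2, 0, 1], [0, -8, 2, 0, 1]]]}}

```text
t: 16.27
tcp_pos: [0.3656, -0.0705, 0.1605]
tcp_rot: [0.12, 0.597, 0.772, 0.182]
force: [-0.6, 0.3, -0.0]
grip_width: 0.0872
finger_force: 0.0
```

```bash
python3 -c "
from h import *
to([.42,-.1,.3])"
```

```text
t 16.275 tcp [ 0.3656 -0.0705  0.1605] q [ 1.97 -0.29 -1.38  2.45 -1.04  0.74  1.61]
[[-0.258, 0.878, 0.403], [0.966, 0.22, 0.138], [0.033, 0.425, -0.905]] tilt 25.2 az 19.0 y.lat -4.4 w 0.08718581316109744 F [-0.6  0.3 -0. ]
shift cm [ -3.8   10.05 -10.84]
```

```bash
cat > t2.py <<'E'
from s4 import *
q=A([1.97,-.29,-1.38,2.45,-1.04,.74,1.61]);print(ori(q),fk(q,P)[0])
x,R=fk(q,P)
for k in range(1,6):q,e=ik(q,x+(A([.42,-.17,.28])-x)*k/5,R@rz(.064),n=25)
print(q.round(2),e);chainv(q)
E
python3 t2.py
```

```text
(np.float64(25.09200310890315), np.float64(16.403549537899778), np.float64(-2.0955697235325403)) [ 0.38634797 -0.12867821  0.14225261]
[ 1.7  -0.33 -0.97  2.19 -0.77  1.05  1.29] 0.0005489283839305593
pre [ 0.462 -0.342  0.188] [ 1.62  0.4  -1.    2.02 -0.07  0.67  0.93] 0.0001 [np.float64(25.1), np.float64(16.5), np.float64(-5.9)]
grasp [ 0.515 -0.327  0.07 ] [ 1.32  0.61 -0.78  2.03  0.11  0.41  0.78] 0.0 [np.float64(25.1), np.float64(16.5), np.float64(-5.9)]
lift [ 0.515 -0.327  0.24 ] [ 1.52  0.36 -1.    1.91 -0.06  0.76  0.82] 0.0 [np.float64(25.1), np.float64(16.5), np.float64(-5.9)]
sback [ 0.498 -0.032  0.225] [ 1.47 -0.16 -1.28  2.24 -0.62  0.65  0.8 ] 0.0001 [np.float64(25.1), np.float64(16.5), np.float64(-5.9)]
slow [ 0.498 -0.032  0.105] [ 0.95  0.3  -0.89  2.36  0.21  0.21  0.11] 0.0095 [np.float64(24.2), np.float64(17.1), np.float64(-6.4)]
sin [ 0.577 -0.019  0.105] [ 0.7   0.4  -0.71  2.19  0.33  0.25 -0.04] 0.0 [np.float64(25.1), np.float64(16.5), np.float64(-5.9)]
sup [ 0.577 -0.019  0.195] [ 0.92  0.25 -0.95  2.13  0.11  0.46  0.13] 0.0001 [np.float64(25.1), np.float64(16.5), np.float64(-5.9)]
m [0.566 0.195 0.163] [ 0.21  0.28 -0.66  2.12  0.52  0.4  -0.64] 0.0 [np.float64(25.1), np.float64(16.5), np.float64(-5.9)]
mlow [0.566 0.195 0.074] [-0.04  0.42 -0.37  2.16  0.81  0.21 -0.92] 0.0034 [np.float64(24.9), np.float64(16.0), np.float64(-5.4)]
ret [0.517 0.18  0.183] [ 0.34  0.15 -0.77  2.22  0.34  0.4  -0.5 ] 0.0 [np.float64(25.1), np.float64(16.5), np.float64(-5.9)]
```

>>> {"method": "step_arm", "body": {"steps": [[[-3, 2.5, -3, 0.03, 1], [-6, 5, -6, 0.064, 1], [-10.7, 7.6, -10, 0.064, 1], [-10.7, 7.6, -10, 0.064, 1]]]}}

```text
t: 16.77
tcp_pos: [0.4219, -0.175, 0.2834]
tcp_rot: [0.118, 0.622, 0.751, 0.187]
force: [-0.7, 0.2, 0.1]
grip_width: 0.0871
finger_force: 0.0
```

```bash
python3 -c "
from h import *
to([.45,-.34,.20])"
```

```text
t 16.775 tcp [ 0.4219 -0.175   0.2834] q [ 2.11 -0.19 -1.36  2.1  -0.72  0.97  1.3 ]
[[-0.199, 0.891, 0.409], [0.979, 0.157, 0.134], [0.055, 0.427, -0.903]] tilt 25.5 az 18.1 y.lat -7.4 w 0.08711668169281798 F [-0.7  0.2  0.1]
shift cm [-17.17  -3.64   6.47]
```

>>> {"method": "step_arm", "body": {"steps": [[[-4.5, -0.9, 1.6, 0, 1], [-9, -1.8, 3.2, 0, 1], [-13, -2.7, 4.8, 0, 1], [-17.2, -3.6, 6.4, 0, 1], [-17.2, -3.6, 6.4, 0, 1]]]}}

```text
t: 17.4
tcp_pos: [0.4467, -0.3377, 0.1923]
tcp_rot: [0.111, 0.623, 0.751, 0.188]
force: [-0.2, -0.4, -0.2]
grip_width: 0.0868
finger_force: 0.0
```

```bash
cat > look.py <<'E'
from h import *
import sys
o,R=st();c=cam("wrist");Q=cloud(c);im=c["image"];np.savez("w.npz",Q=Q,im=im)
hsv=cv2.cvtColor(im,cv2.COLOR_RGB2HSV);ok=~np.isnan(Q[...,0])
G=np.array([.507,-.33,.09]);near=ok&(np.linalg.norm(Q-G,axis=-1)<.08)
m=near&(hsv[...,0]<20)&(hsv[...,1]>150)
p=Q[m];mu=np.median(p,0);p=p[np.linalg.norm(p-mu,axis=1)<.06];cc=p-p.mean(0);V=np.linalg.svd(cc,full_matrices=0)[2];u=V[0]*np.sign(V[0][1])
print("bar",len(p),p.mean(0).round(4),"axis",u.round(3),"yaw",np.degrees(np.arctan2(-u[0],u[1])).round(1),"normal",V[2].round(3),np.percentile(cc@u,[1,99]).round(4), np.percentile(cc@V[1],[1,99]).round(4))
lo=Q[ok&(abs(Q[...,0]-.54)<.1)&(abs(Q[...,1]+.33)<.09)&(hsv[...,1]<60)&(hsv[...,2]>110)&(abs(Q[...,2]-.007)<.005)]
if len(lo): print("plate",len(lo),cv2.minAreaRect(lo[:,:2].astype(np.float32)*1000))
save(sys.argv[1],im)
E
python3 look.py pics/w2.png
```

```text
t 17.4 tcp [ 0.4467 -0.3377  0.1923] q [ 1.65  0.46 -1.09  1.97  0.07  0.7   0.79]
[[-0.198, 0.894, 0.401], [0.978, 0.152, 0.144], [0.068, 0.421, -0.905]] tilt 25.2 az 19.7 y.lat -9.2 w 0.08682890361597757 F [-0.2 -0.4 -0.2]
bar 361 [ 0.5011 -0.3282  0.0941] axis [-0.165  0.986 -0.003] yaw 9.5 normal [0.276 0.049 0.96 ] [-0.0432  0.0353] [-0.0078  0.0177]
plate 3721 ((517.9256591796875, -340.6685485839844), (149.0489959716797, 117.41912841796875), 16.298616409301758)
```

View pics/w2.png

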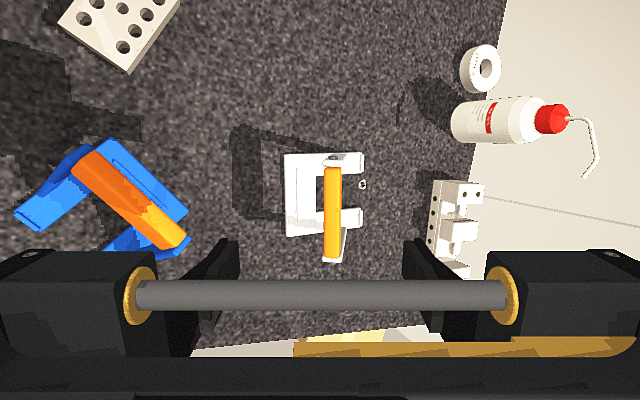

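```bash
cat > fitbar.py <<'E'
from h import *
from scipy.optimize import least_squares
d=np.load("w.npz");Q=d["Q"];hsv=cv2.cvtColor(d["im"],cv2.COLOR_RGB2HSV)
m=(np.linalg.norm(Q-[.507,-.33,.09],axis=-1)<.06)&(hsv[...,0]<20)&(hsv[...,1]>150)
p=Q[m]
def sd(v):
    a=np.radians(v[3]);F=np.array([[np.cos(a),-np.sin(a),0],[np.sin(a),np.cos(a),0],[0,0,1]])
    B=F@np.array([[.848,0,-.53],[0,1,0],[.53,0,.848]])
    l=(p-v[:3])@B; q=np.abs(l)-[.007,.04,.013]
    return np.linalg.norm(np.maximum(q,0),axis=1)+np.minimum(q.max(1),0)
f=least_squares(lambda v:np.r_[sd(v)*1000,(v[2]-.0876)*1000*3],[.5,-.332,.0876,9.5],loss="soft_l1",x_scale=[.01,.01,.01,5])
c=f.x[:3];print(f.x.round(4),np.abs(sd(f.x)).mean())
a=np.radians(f.x[3]);fork=c+[.0423*np.cos(a),.0423*np.sin(a),-.0806];print("fork",fork.round(4))
o,R=st();T=c+R[:,2]*.019;print("grasp TCP",T.round(4),"shift cm",(R.T@(T-o["tcp_pos"])*100).round(2), "y.bar",R[:,1]@[-np.sin(a),np.cos(a),0])
E
python3 fitbar.py
```

```text
[ 0.5066 -0.3325  0.0869  9.7388] 0.00034924384480071767
fork [ 0.5482 -0.3253  0.0063]
t 17.45 tcp [ 0.4472 -0.3353  0.194 ] q [ 1.65  0.46 -1.1   1.97  0.07  0.7   0.79]
[[-0.201, 0.894, 0.401], [0.977, 0.155, 0.144], [0.066, 0.421, -0.905]] tilt 25.2 az 19.7 y.lat -8.9 w 0.08685008698636024 F [0.8 1.1 0.2]
grasp TCP [ 0.5142 -0.3298  0.0697] shift cm [-1.63  0.84 14.01] y.bar 0.0018902114169002011
```

>>> {"method": "step_arm", "body": {"steps": [[[-0.8, 0.4, 5, 0, 1], [-1.6, 0.8, 10, 0, 1], [-1.6, 0.8, 14, 0, 1], [-1.6, 0.8, 14, 0, 1], [-1.6, 0.8, 14, 0, -0.7]]], "force": 15}}

```text
t: 18.08
tcp_pos: [0.5144, -0.3311, 0.0738]
tcp_rot: [0.115, 0.621, 0.752, 0.186]
force: [-0.5, 0.1, 1.0]
grip_width: 0.0826
finger_force: 0.0
```

>>> {"method": "step_arm", "body": {"steps": [[[0, 0, 0, 0, -1], [0, 0, 0, 0, -1], [0, 0, 0, 0, -1], [0, 0, 0, 0, -1]]], "force": 15}}

```text
t: 18.58
tcp_pos: [0.5139, -0.3321, 0.0723]
tcp_rot: [0.114, 0.622, 0.752, 0.186]
force: [-0.4, -0.6, -0.5]
grip_width: 0.0452
finger_force: 0.0
```

```bash
python3 -c "
from h import *
to([.51,-.33,.08])"
```

```text
t 18.575 tcp [ 0.5139 -0.3321  0.0723] q [ 1.33  0.64 -0.85  1.98  0.24  0.45  0.63]
[[-0.199, 0.893, 0.403], [0.978, 0.157, 0.137], [0.059, 0.421, -0.905]] tilt 25.2 az 18.8 y.lat -8.0 w 0.04517628456987993 F [-0.4 -0.6 -0.5]
shift cm [ 0.33  0.01 -0.83]
```

>>> {"method": "step_arm", "body": {"steps": [[[0, 0, 0, 0, -1], [0, 0, 0, 0, -1], [0, 0, 0, 0, -1], [0, 0, 0, 0, -1], [0, 0, 0, 0, -1]]], "force": 20}}

```text
t: 19.2
tcp_pos: [0.5145, -0.3317, 0.0724]
tcp_rot: [0.114, 0.622, 0.752, 0.186]
force: [0.0, 1.0, 0.8]
grip_width: 0.0152
finger_force: 19.7
```

>>> {"method": "step_arm", "body": {"steps": [[[0.1, 0.4, -0.9, 0, -1], [0.2, 1.3, -2.7, 0, -1], [0.2, 1.3, -2.7, 0, -1], [0.2, 1.3, -2.7, 0, -1]]], "force": 40}}

```text
t: 19.7
tcp_pos: [0.5132, -0.3314, 0.1012]
tcp_rot: [0.113, 0.622, 0.752, 0.185]
force: [-0.1, 0.1, -3.6]
grip_width: 0.0134
finger_force: 39.7
```

```bash
cat > pose.py <<'E'
# puller pose in hand from top/scene clouds: bar yaw/center, plate plane
from h import *
import sys
def plate(c,G,rad=.13):
    Q=cloud(c);hsv=cv2.cvtColor(c["image"],cv2.COLOR_RGB2HSV)
    m=(np.linalg.norm(Q-G,axis=-1)<rad)&(hsv[...,1]<60)&(hsv[...,2]>120)&(Q[...,2]>G[2]-.12)&(Q[...,2]<G[2]-.045)
    return Q[m]
o,R=st();G=o["tcp_pos"]-R[:,2]*.019
c=cam("top");p=plate(c,G)
if len(sys.argv)>1:save(sys.argv[1],c["image"])
# plane by ransac
best=None;g=np.random.default_rng(0)
for _ in range(400):
    a=p[g.integers(0,len(p),3)];n=np.cross(a[1]-a[0],a[2]-a[0]);l=np.linalg.norm(n)
    if l<1e-6:continue
    n/=l;n*=np.sign(n[2]);s=abs((p-a[0])@n)<.002
    if n[2]>.9 and(best is None or s.sum()>best.sum()):best=s
q=p[best];mu=q.mean(0);n=np.linalg.svd(q-mu,full_matrices=0)[2][2];n*=np.sign(n[2])
print("plate pts",len(q),len(p),"mean",mu.round(4),"normal",n.round(3),"tilt",np.degrees(np.arccos(n[2])).round(1),"rect",cv2.minAreaRect(q[:,:2].astype(np.float32)*1000))
E
python3 pose.py pics/t1.png
```

```text
t 19.7 tcp [ 0.5132 -0.3314  0.1012] q [ 1.36  0.61 -0.89  1.96  0.21  0.51  0.64]
[[-0.2, 0.894, 0.401], [0.978, 0.157, 0.138], [0.061, 0.419, -0.906]] tilt 25.1 az 19.0 y.lat -8.2 w 0.013449166769483387 F [-0.1  0.1 -3.6]
plate pts 179 381 mean [ 0.5195 -0.3036  0.0338] normal [0.105 0.016 0.994] tilt 6.1 rect ((528.0514526367188, -321.32867431640625), (94.87740325927734, 82.6796875), 9.516288757324219)
```

>>> {"method": "step_arm", "body": {"steps": [[[3, 0.8, -1, 0, -1], [8, 1.6, -1, 0, -1], [13, 2.4, -0.5, 0, -1], [18, 3.2, 0, 0, -1], [23, 4, 0.7, 0, -1]]], "force": 60}}

```text
t: 20.38
tcp_pos: [0.506, -0.0977, 0.1258]
tcp_rot: [0.113, 0.622, 0.752, 0.186]
force: [1.9, 0.2, -2.5]
grip_width: 0.0135
finger_force: 59.7
```

>>> {"method": "step_arm", "body": {"steps": [[[3, 0.4, 0.4, 0, -1], [5, 0.7, 0.7, 0, -1], [6.7, 0.8, 0.8, 0, -1], [6.7, 0.8, 0.8, 0, -1]]]}}

```text
t: 20.88
tcp_pos: [0.5029, -0.0299, 0.126]
tcp_rot: [0.113, 0.621, 0.753, 0.185]
force: [0.1, -0.2, -3.0]
grip_width: 0.0134
finger_force: 59.7
```

```bash
python3 -c "
from h import *
to([.5027,-.0314,.1077])"; python3 pose.py pics/t2.png
```

```text
t 20.875 tcp [ 0.5029 -0.0299  0.126 ] q [ 0.81  0.28 -0.82  2.28  0.15  0.27  0.11]
[[-0.203, 0.893, 0.401], [0.977, 0.16, 0.139], [0.06, 0.42, -0.906]] tilt 25.1 az 19.1 y.lat -8.1 w 0.013441332759016811 F [ 0.1 -0.2 -3. ]
shift cm [-0.25 -0.81  1.63]
t 20.875 tcp [ 0.5029 -0.0299  0.126 ] q [ 0.81  0.28 -0.82  2.28  0.15  0.27  0.11]
[[-0.203, 0.893, 0.401], [0.977, 0.16, 0.139], [0.06, 0.42, -0.906]] tilt 25.1 az 19.1 y.lat -8.1 w 0.013441332759016811 F [ 0.1 -0.2 -3. ]
plate pts 96 182 mean [0.5138 0.0024 0.0586] normal [0.125 0.007 0.992] tilt 7.2 rect ((506.5645751953125, -5.621128082275391), (88.72537231445312, 84.22427368164062), 75.96162414550781)
```

```bash
python3 -c "
from h import *
a=cv2.imread('pics/t2.png');cv2.imwrite('pics/t2c.png',cv2.resize(a[140:240,260:360],None,fx=6,fy=6))"
```

```text
(no output)
```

View pics/t2c.png

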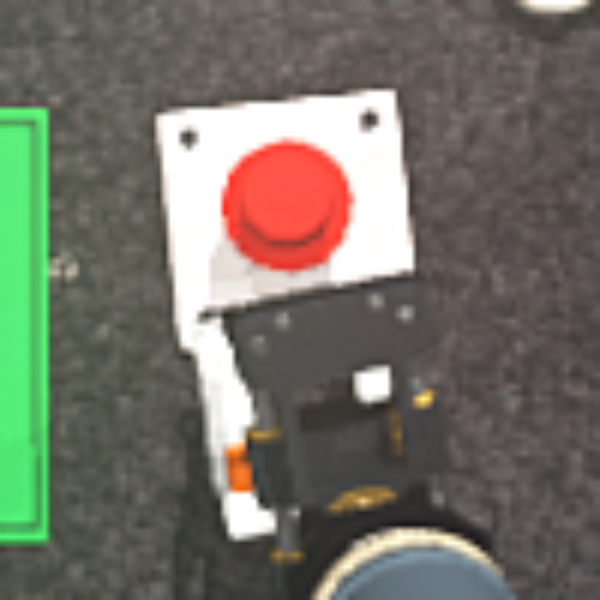

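```bash
python3 - <<'E'
from h import *
c=cam("top");Q=cloud(c);hsv=cv2.cvtColor(c["image"],cv2.COLOR_RGB2HSV)
m=(hsv[...,1]<60)&(hsv[...,2]>120)&(Q[...,2]>.035)&(Q[...,2]<.075)&(abs(Q[...,0]-.51)<.09)&(abs(Q[...,1]-0)<.08)
p=Q[m];Y=np.array([-.165,.986]);l=p[:,:2]@Y;print(len(p),np.percentile(l,[50,90,97,100]).round(4),"expect max",-.113+.046)
s=cam("scene");S=cloud(s);im=s["image"]
hs=cv2.cvtColor(im,cv2.COLOR_RGB2HSV)
for d in finder.tip_of("scene","puller_fork")[:2]:
    u,v=d["xy"];K=s["camera_matrix"];ray=s["W"][:3,:3]@[(u-K[0][2])/K[0][0],(v-K[1][2])/K[1][1],1];o=s["W"][:3,3]
    k=(.0583-o[2])/ray[2];print(d["conf"],(u,v),(o+k*ray).round(4),"expect .5274 -.0263")
save("pics/s2.png",cv2.resize(im[150:250,270:400],None,fx=6,fy=6))
E
```

```text
175 [-0.0758 -0.0682 -0.0663 -0.0654] expect max -0.067
0.89 (366.5, 329.8) [ 0.3022 -0.3751  0.0583] expect .5274 -.0263
0.66 (315.4, 212.2) [ 0.5297 -0.0244  0.0583] expect .5274 -.0263
```

View pics/s2.png

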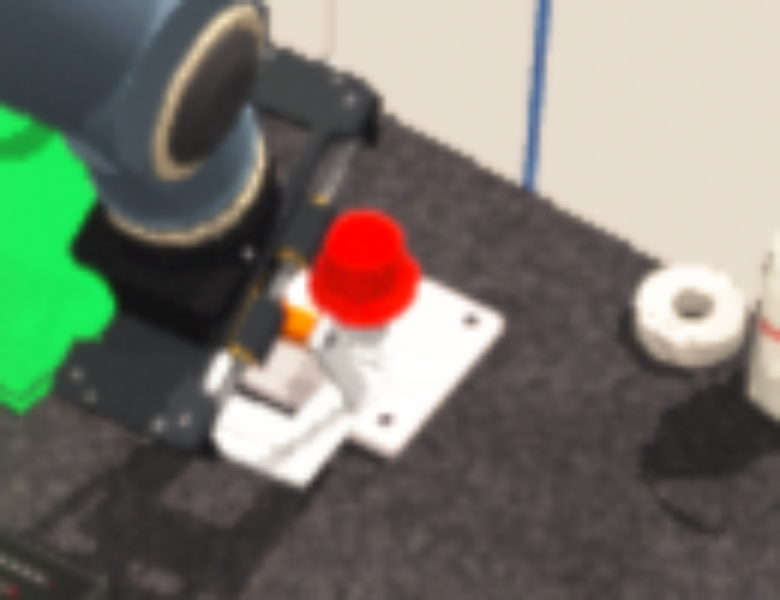

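>>> {"method": "step_arm", "body": {"steps": [[[-0.1, -0.4, 0.7, 0, -1], [-0.25, -0.7, 1.4, 0, -1], [-0.25, -0.7, 1.4, 0, -1]]]}}

```text
t: 21.45
tcp_pos: [0.5031, -0.0332, 0.1096]
tcp_rot: [0.113, 0.622, 0.752, 0.185]
force: [-0.3, 0.6, -2.7]
grip_width: 0.0133
finger_force: 59.7
```

```bash
python3 -c "
from h import *
to([.5865,-.0173,.110])"
```

```text
t 21.45 tcp [ 0.5031 -0.0332  0.1096] q [ 0.77  0.3  -0.77  2.29  0.2   0.23  0.06]
[[-0.2, 0.894, 0.401], [0.978, 0.156, 0.138], [0.061, 0.419, -0.906]] tilt 25.1 az 19.0 y.lat -8.3 w 0.01326501086253047 F [-0.3  0.6 -2.7]
shift cm [-0.1   7.72  3.53]
```

>>> {"method": "step_arm", "body": {"steps": [[[0, 1.6, 0.7, 0, -1], [0, 3.1, 1.4, 0, -1], [-0.1, 4.6, 2.1, 0, -1], [-0.1, 6.2, 2.8, 0, -1], [-0.1, 7.7, 3.5, 0, -1]]]}}

```text
t: 22.08
tcp_pos: [0.5876, -0.017, 0.1113]
tcp_rot: [0.114, 0.622, 0.752, 0.186]
force: [-0.7, -0.1, -3.2]
grip_width: 0.0136
finger_force: 59.7
```

```bash
python3 - <<'E'
from h import *
to([.5865,-.0173,.118])
c=cam("scene")
save("pics/s3.png",cv2.resize(c["image"][150:250,270:400],None,fx=6,fy=6))
E
```

```text
t 22.075 tcp [ 0.5876 -0.017   0.1113] q [ 0.55  0.39 -0.62  2.13  0.28  0.28 -0.05]
[[-0.2, 0.893, 0.403], [0.978, 0.157, 0.138], [0.06, 0.421, -0.905]] tilt 25.2 az 18.9 y.lat -8.1 w 0.013644496231495525 F [-0.7 -0.1 -3.2]
shift cm [ 0.03  0.18 -0.65]
```

View pics/s3.png

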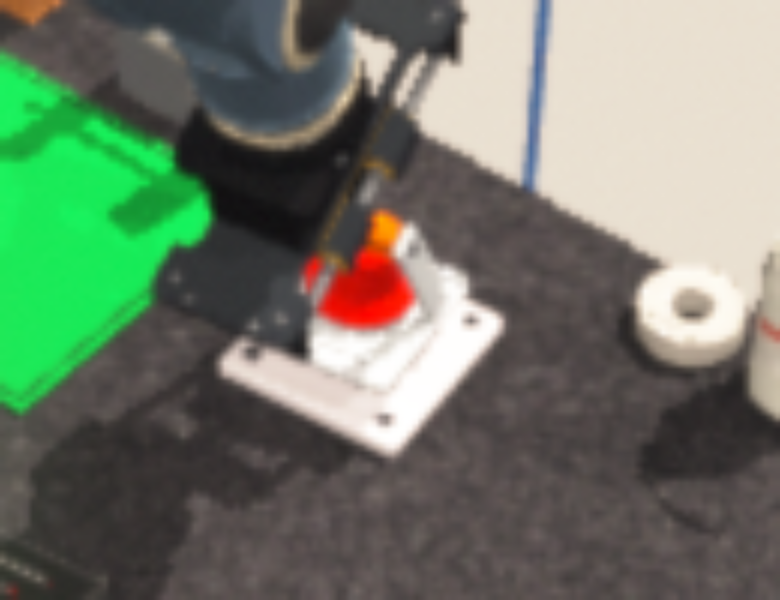

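>>> {"method": "step_arm", "body": {"steps": [[[0, 0.2, -0.4, 0, -1], [0, 0.3, -0.7, 0, -1], [0.1, 0.5, -1, 0, -1], [0.1, 0.6, -1.3, 0, -1], [0.1, 0.7, -1.6, 0, -1]]]}}

```text
t: 22.75
tcp_pos: [0.5859, -0.0175, 0.1288]
tcp_rot: [0.114, 0.622, 0.752, 0.185]
force: [0.4, 0.1, -6.3]
grip_width: 0.0135
finger_force: 59.7
```

>>> {"method": "step_arm", "body": {"steps": [[[0, 0.2, -0.4, 0, -1], [0, 0.4, -0.8, 0, -1], [0.1, 0.6, -1.2, 0, -1], [0.1, 0.7, -1.5, 0, -1], [0.1, 0.8, -1.8, 0, -1]]]}}

```text
t: 23.38
tcp_pos: [0.5862, -0.0175, 0.149]
tcp_rot: [0.114, 0.622, 0.752, 0.186]
force: [-0.8, -0.1, -4.3]
grip_width: 0.0135
finger_force: 59.7
```

```bash
python3 pose.py
```

```text
t 23.375 tcp [ 0.5862 -0.0175  0.149 ] q [ 0.63  0.34 -0.7   2.1   0.22  0.37  0.01]
[[-0.2, 0.893, 0.403], [0.978, 0.157, 0.138], [0.06, 0.421, -0.905]] tilt 25.2 az 18.9 y.lat -8.1 w 0.013523445168267593 F [-0.8 -0.1 -4.3]
plate pts 110 193 mean [0.5979 0.0193 0.0816] normal [0.1   0.025 0.995] tilt 5.9 rect ((601.4906616210938, -7.491127014160156), (96.53936004638672, 80.9188003540039), 10.207144737243652)
```

>>> {"method": "step_arm", "body": {"steps": [[[0, 0.3, -0.6, 0, -1], [0.1, 0.6, -1.3, 0, -1], [0.2, 1, -2, 0, -1], [0.2, 1.2, -2.6, 0, -1], [0.2, 1.3, -2.8, 0, -1]]]}}

```text
t: 24.05
tcp_pos: [0.5863, -0.0176, 0.1802]
tcp_rot: [0.114, 0.622, 0.752, 0.186]
force: [-1.7, -0.1, -5.0]
grip_width: 0.0133
finger_force: 59.7
```

>>> {"method": "step_arm", "body": {"steps": [[[0.8, 0, 0.1, 0, -1], [2.4, 0, 0.2, 0, -1], [4.6, 0, 0.5, 0, -1], [7, 0, 1, 0, -1], [9.6, 0, 1.6, 0, -1]]]}}

```text
t: 24.68
tcp_pos: [0.5728, 0.0799, 0.1704]
tcp_rot: [0.114, 0.622, 0.752, 0.186]
force: [-0.0, -0.3, -3.2]
grip_width: 0.0136
finger_force: 59.7
```

>>> {"method": "step_arm", "body": {"steps": [[[2.6, 0, 0.6, 0, -1], [5.2, 0, 1.3, 0, -1], [7.8, -0.1, 2, 0, -1], [9.8, -0.2, 2.5, 0, -1], [11, -0.3, 3, 0, -1]]]}}

```text
t: 25.3
tcp_pos: [0.5597, 0.1925, 0.1486]
tcp_rot: [0.113, 0.621, 0.753, 0.186]
force: [0.3, -0.2, -4.5]
grip_width: 0.0136
finger_force: 59.7
```

```bash
python3 -c "
from h import *
to([.56,.195,.115])"; python3 pose.py; python3 - <<'E'
from h import *
c=cam("scene");Q=cloud(c);save("pics/s4.png",cv2.resize(c["image"][140:240,220:350],None,fx=6,fy=6))
E
```

```text
t 25.3 tcp [0.5597 0.1925 0.1486] q [-0.01  0.29 -0.48  2.12  0.52  0.37 -0.7 ]
[[-0.203, 0.893, 0.402], [0.977, 0.159, 0.14], [0.061, 0.421, -0.905]] tilt 25.2 az 19.2 y.lat -8.2 w 0.01355447125259712 F [ 0.3 -0.2 -4.5]
shift cm [ 0.04 -1.35  3.08]
t 25.3 tcp [0.5597 0.1925 0.1486] q [-0.01  0.29 -0.48  2.12  0.52  0.37 -0.7 ]
[[-0.203, 0.893, 0.402], [0.977, 0.159, 0.14], [0.061, 0.421, -0.905]] tilt 25.2 az 19.2 y.lat -8.2 w 0.01355447125259712 F [ 0.3 -0.2 -4.5]
plate pts 161 294 mean [0.5816 0.1774 0.0814] normal [0.095 0.025 0.995] tilt 5.6 rect ((575.5660400390625, 197.13221740722656), (95.67735290527344, 91.03904724121094), 10.385215759277344)
```

View pics/s4.png

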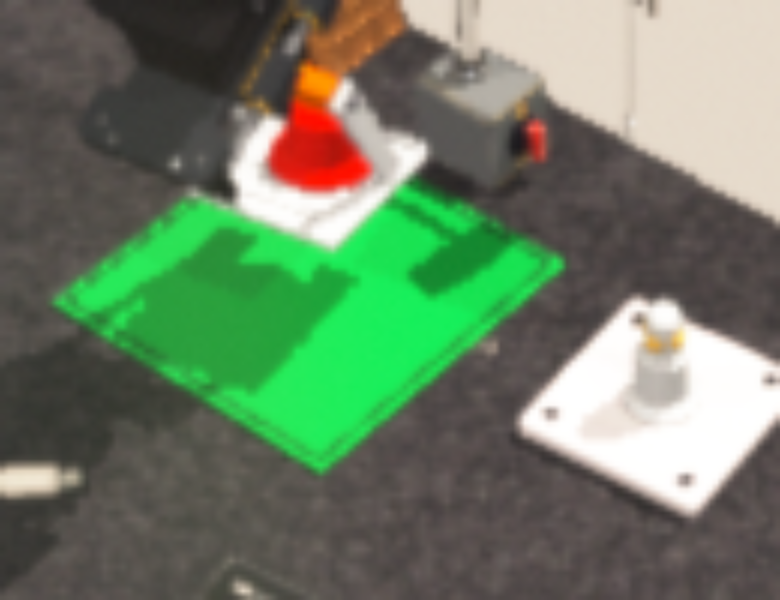

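>>> {"method": "step_arm", "body": {"steps": [[[-0.1, -0.5, 1.1, 0, -1], [-0.2, -1.1, 2.4, 0, -1], [-0.3, -1.7, 3.7, 0, -1], [-0.3, -2.3, 4.9, 0, -1], [-0.4, -2.5, 5.5, 0, -1]]]}}

```text
t: 26.02
tcp_pos: [0.5608, 0.1885, 0.0869]
tcp_rot: [0.114, 0.623, 0.752, 0.185]
force: [0.5, 0.2, -5.6]
grip_width: 0.0138
finger_force: 59.7
```

>>> {"method": "step_arm", "body": {"steps": [[[0, -0.1, 0.2, 0, -1], [0, -0.2, 0.4, 0, -1], [0, -0.25, 0.6, 0, -1], [0, -0.25, 0.6, 0, -1]]]}}

```text
t: 26.52
tcp_pos: [0.5625, 0.1903, 0.0833]
tcp_rot: [0.115, 0.622, 0.752, 0.187]
force: [-3.0, -0.7, 2.2]
grip_width: 0.0134
finger_force: 59.7
```

```bash
python3 -c "
from h import *
to([.56,.195,.0815])"
```

```text
t 26.525 tcp [0.5625 0.1903 0.0833] q [-0.15  0.38 -0.32  2.17  0.8   0.22 -0.98]
[[-0.2, 0.892, 0.405], [0.978, 0.156, 0.138], [0.06, 0.424, -0.904]] tilt 25.3 az 18.9 y.lat -8.1 w 0.013407962403996372 F [-3.  -0.7  2.2]
shift cm [ 0.49 -0.23  0.13]
```

>>> {"method": "step_arm", "body": {"steps": [[[0, -0.2, 0.05, 0, -1], [0, -0.5, 0.15, 0, -1], [0, -0.8, 0.25, 0, -1], [0, -1.1, 0.35, 0, -1], [0, -1.2, 0.4, 0, -1]]], "force": 10}}

```text
t: 27.15
tcp_pos: [0.5539, 0.1889, 0.0749]
tcp_rot: [0.115, 0.622, 0.752, 0.187]
force: [-4.0, -3.7, 11.7]
grip_width: 0.0154
finger_force: 10.0
```

```bash
python3 pose.py
```

```text
t 27.15 tcp [0.5539 0.1889 0.0749] q [-0.12  0.39 -0.36  2.2   0.95  0.22 -1.14]
[[-0.2, 0.892, 0.406], [0.978, 0.156, 0.138], [0.06, 0.425, -0.903]] tilt 25.4 az 18.8 y.lat -8.0 w 0.015418988089590606 F [-4.  -3.7 11.7]
plate pts 122 237 mean [0.5866 0.1721 0.0123] normal [-0.022  0.022  1.   ] tilt 1.8 rect ((578.1603393554688, 193.59579467773438), (96.33580780029297, 88.20325469970703), 10.392596244812012)
```

>>> {"method": "step_arm", "body": {"steps": [[[0, 0, 0, 0, -0.4], [0, 0, 0, 0, -0.3], [0, 0, 0, 0, -0.2], [0, 0, 0, 0, -0.2], [0, 0, 0, 0, -0.2]]]}}

```text
t: 27.82
tcp_pos: [0.5524, 0.1888, 0.0732]
tcp_rot: [0.114, 0.622, 0.752, 0.186]
force: [0.2, 0.3, -0.1]
grip_width: 0.0342
finger_force: 0.0
```

>>> {"method": "step_arm", "body": {"steps": [[[0, 0, -1.5, 0, -0.2], [0, 0, -4, 0, -0.2], [0, 0, -8, 0, -0.2], [0, 0, -12, 0, -0.2], [0, 0, -15, 0, -0.2]]]}}

```text
t: 28.45
tcp_pos: [0.4916, 0.1681, 0.2102]
tcp_rot: [0.114, 0.622, 0.752, 0.186]
force: [0.0, -0.5, -0.4]
grip_width: 0.0349
finger_force: 0.0
```

```bash
python3 - <<'E'
from h import *
st()
c=cam("top");Q=cloud(c);im=c["image"];hsv=cv2.cvtColor(im,cv2.COLOR_RGB2HSV)
near=(abs(Q[...,0]-.58)<.1)&(abs(Q[...,1]-.19)<.1)
r_=Q[near&((hsv[...,0]<6)|(hsv[...,0]>172))&(hsv[...,1]>120)];print("cap",len(r_),((r_.min(0)+r_.max(0))/2).round(3),r_[:,2].max())
p=Q[near&(hsv[...,1]<60)&(hsv[...,2]>120)&(Q[...,2]<.03)];print("plate",np.median(p[:,2]),cv2.minAreaRect(p[:,:2].astype(np.float32)*1000))
for d in finder.tip_of("top","puller_fork")[:2]:
    x,y=np.round(d["xy"]).astype(int);print(d["conf"],Q[y,x])
s=cam("scene")["image"];save("pics/s5.png",np.hstack([cv2.resize(im[140:250,180:290],(400,400)),cv2.resize(s[140:250,210:320],(400,400))]))
E
```

```text
t 28.45 tcp [0.4916 0.1681 0.2102] q [ 0.39  0.11 -0.87  2.18  0.3   0.47 -0.5 ]
[[-0.2, 0.893, 0.403], [0.978, 0.157, 0.138], [0.059, 0.422, -0.905]] tilt 25.2 az 18.8 y.lat -8.0 w 0.034935197324350964 F [ 0.  -0.5 -0.4]
cap 241 [0.553 0.178 0.178] 0.3447042781417956
plate 0.01134906269327729 ((590.7630004882812, 170.732666015625), (154.07601928710938, 159.88555908203125), 1.7982605695724487)
0.84 [ 3.20754355e-01 -3.68777995e-01  1.55674603e-04]
0.8 [0.53878239 0.14231038 0.34771544]
```

View pics/s5.png

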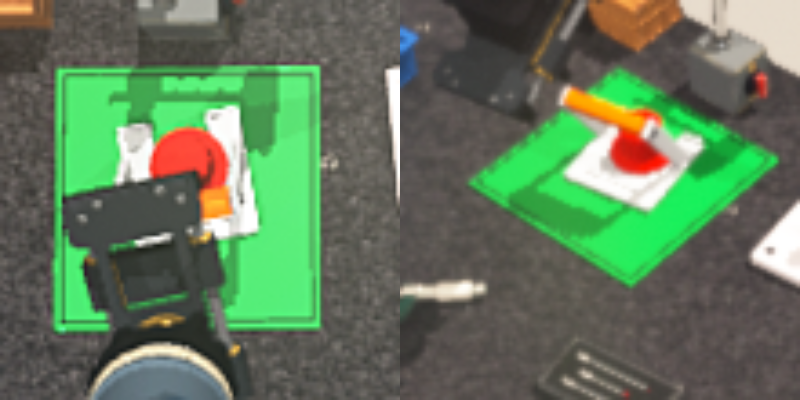

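The puller lies flat on the mat with the cap upright on its fork (cap at (190,155) in the left crop), and the gripper is clear.

```bash
python3 -c "
from cell import r
print(r.hand_in())"
```

```text
the job is handed in; nothing more can be done
None
```

The job is handed in at about 28.5 s of the 54 s allowed: the cap came straight up off the stud, and the puller now lies flat near the middle of the mat with the cap upright on its fork. The gripper never came near the cap and no bystander was approached. The hand-in gave no verdict.

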